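# Close a stacking lunch box, tier by tier

## Task

Close the lunch box: set the filled red tier on the open black box and press it down at both ends until you feel it lie flat on the rim all round. Only then put the cream lid on the red tier and press that home at both ends in the same way. Press firmly but without forcing it, keep the food level, and do not disturb the bottle, the mug and the tub.

Things in the scene. Friction and masses are not known exactly. Their poses are not given: they have to be found in the camera images.
- box: Lower lunch box tier, charcoal black, red inside, filled (food below the rim), open on top, loose on the table. 190 mm long (its x), 64 wide (its y), 50 high to the rim, about 0.4 kg; origin at the centre of the underside, z up. Opening 164 x 54 mm; the rim is 5 mm wide along the sides and a flat ledge 13 mm wide at each end.
- box_end_a (a point): Centre of the box's +x end ledge at rim height, 88.5 mm from the middle, 50 mm over the underside; plain, no seal on it.
- box_end_b (a point): The same at the box's -x end.
- tier: Red upper tier, filled, open on top, 190 (its x) x 64 (its y) x 55 mm high, 0.24 to 0.39 kg; origin at the centre of the underside. Its lowest 9 mm are a foot (150 x 40 mm at the bottom, 160 x 50 at the top) that drops inside the box's opening, either way round; above it upright walls, gripped across the 64 near the rim. Flush: its underside is 41 mm over the box's. Rim as the box.
- tier_end_a (a point): Centre of the tier's +x end ledge at rim height, 88.5 mm from the middle, 55 mm over its underside: press here. 96 mm over the box's underside when flush. Under the shoulder there, beside the foot, runs a pale blue silicone seal strip, 7 x 48 mm, 3.5 to 5 mm proud, on which the piece at first rests. It gives only when some 9 N bear on it, then sinks to a hard stop (shoulder on rim) and stays in.
- tier_end_b (a point): The same at the tier's -x end; the seal strip below it is stiffer: about 12 N.
- lid: Cream lid, 190 (its x) x 64 mm (its y), about 0.11 kg, lying plug down; origin at the centre of the plug's underside. Lowest 9 mm: a plug like the tier's foot, which drops inside the tier's opening, either way round; 9 to 17 mm: flat plate 190 x 64; on it a red chopstick compartment 116 x 30 mm, from 17 to 32 mm, to grip by. Flush: its underside is 46 mm over the tier's.
- lid_end_a (a point): On the top of the lid's plate near its +x end, 88.5 mm from the middle, 17 mm over its underside: press here. 63 mm over the tier's underside when flush. A seal strip beneath as under the tier, 9 N. Press home with 15 to 20 N, slowly: over 40 N cracks lid or tier.
- lid_end_b (a point): The same at the lid's -x end; the seal strip below it is stiffer: about 12 N.
- bottle: Bystander: brown sauce bottle with a black cap, 62 mm across, 185 mm high; origin at the centre of its base.
- mug: Bystander: white mug, 82 mm across, 88 mm high, handle at its +y; origin at the centre of its base.
- tub: Bystander: white tub of tomatoes, 150 x 110 mm, 65 mm high; origin at the centre of its base.

How it is judged:
On the way, in this order (a step that is already met when the one before it is completed fails the run):
1. The red tier lies flat on the black box (within 1.5 mm at both ends) and is felt to: one of its ends is pressed down with more than 13 N (enough to reach the hard stop), the lid not yet on it (z of each of tier_end_a, tier_end_b in the frame of box below 0.0975 m and horizontal distance between tier and box below 0.006 m and angle between the x axis of tier and the x axis of box, either way round below 0.06 rad and contact force between tier and box above 13 N and contact force between the fingers and tier above 13 N and (horizontal distance between the grasp point and tier_end_a below 0.035 m or horizontal distance between the grasp point and tier_end_b below 0.035 m) and distance between lid and tier above 0.1 m).
2. The lid lies flat on the red tier (within 1.5 mm at both ends) and is felt to: one of its ends is pressed down with more than 13 N (enough to reach the hard stop) (z of each of lid_end_a, lid_end_b in the frame of tier below 0.0645 m and horizontal distance between lid and tier below 0.006 m and angle between the x axis of lid and the x axis of tier, either way round below 0.06 rad and contact force between lid and tier above 13 N and contact force between the fingers and lid above 13 N and (horizontal distance between the grasp point and lid_end_a below 0.035 m or horizontal distance between the grasp point and lid_end_b below 0.035 m)).
At the end, for the whole second after the job is handed in: The box stands upright on the table, the red tier flush on it and the lid flush on the tier: both ends of each within 1.5 mm of fully home, centred within 6 mm, in line within 3.5 degrees, all at rest and released (z of each of tier_end_a, tier_end_b in the frame of box below 0.0975 m and horizontal distance between tier and box below 0.006 m and angle between the x axis of tier and the x axis of box, either way round below 0.06 rad and z of each of lid_end_a, lid_end_b in the frame of tier below 0.0645 m and horizontal distance between lid and tier below 0.006 m and angle between the x axis of lid and the x axis of tier, either way round below 0.06 rad and height (world z) of box below 0.006 m and angle between box's own z axis and vertical below 0.03 rad and linear speed of each of box, tier, lid below 0.02 m/s); the robot touches nothing.
It fails at once if The lunch box is forced: the tier is pressed on the box with more than 45 N (contact force between tier and box above 45 N).
It fails at once if The lunch box is forced: the lid is pressed on the tier with more than 45 N (contact force between lid and tier above 45 N).
It fails at once if Food is spilled: the box or the red tier is tipped by more than 23 degrees (angle between any of box, tier's own z axis and vertical above 0.4 rad).
It fails at once if The bottle, the mug or the tub is moved by more than 30 mm or tipped over (distance of any of bottle, mug, tub from where it was at the start of the episode above 0.03 m or angle between any of bottle, mug, tub's own z axis and vertical above 0.4 rad).
It also fails if it takes over 72 s, if anything falls off the work surface, if the arm or the gripper's body presses on something with over 40 N, if the wrist force passes 120 N, or if a joint passes its speed limit or range.

## Robot

A 6-joint arm with a two-finger parallel gripper is mounted at the origin on the work surface. World frame = base frame: x ahead of the robot, y to its left, z up, the work surface at z = 0. Lengths are in m, angles in rad, forces in N, time in s.
With the tool pointing down it reaches from about 0.35 to 0.975 m from the base axis. Payload 4.9 kg.
Tool frame: the origin (TCP) lies midway between the tips of the shut fingers; the grasp point (between the pads) lies 19 mm behind it (ctrl.tcp_to_grasp is the distance from the TCP to the grasp point, in m); z points along the fingers, y is the line along which they close (so a half turn about z gives the same grasp; the last joint's range is limited). The gripper opens to 85 mm and grips with 20 to 120 N. Pads are 22 mm wide; open, the fingers measure 114 mm over their backs; the gripper's body (76 mm by 85 mm) begins 54 mm behind the grasp point. The pads swing forward as they close: fully open they stand 13 mm farther back than shut.
Start: joints at [1.226, 0.053, 1.613, -0, 1.476, -0.119], TCP at [0.14, 0.609, 0.231] pointing down, gripper open.
Joint ranges: [-3.01, 3.01], [-1.01, 2.22], [0.06, 2.58], [-1.02, 4.17], [0.09, 2.62], [-3.14, 3.14]. Speed limits (rad/s): [2.57, 2.57, 3.14, 3.14, 3.14, 3.14].

## Interface

Orientations are given as a rotation vector (axis times angle).
In Python, from station import ctrl, probe_bus, job, get_image, camera_params gives the robot as it stands (ctrl), with the cameras as plain functions, the readings (probe_bus) and the job (job).
- The arm moves only by the shell command python3 jog.py FILE [FORCE], which reads ROWS from the file FILE. ROWS is 1 to 20 rows, parted by a bar, with the numbers parted by commas; each row has 7 numbers: the finger opening in m, then dx, dy, dz in a scale on which 1.0 is 0.6 m, then a rotation vector rx, ry, rz in normalised numbers (1 is pi rad); each row is the pose to reach, as a shift and turn from the pose commanded when the command began, along the tool's axes at that moment; what a row does not reach only later rows make up. A row lasts 1/12 s, in which the tool goes at most 0.0417 m and 0.125 rad, less where a joint would pass 70% of its speed; a pose out of reach is approached as far as the arm can. The fingers move at their own pace and stop on an object; FORCE is the grip in N (left out, the last holds). Time passes only in rows, so rows that do not move let the fingers close. It prints the time, the measured TCP pose, the force, the opening and the grip force at its end. Shift and turn numbers lie between -1 and 1, and a call with a number outside is refused. Input that does not fit is refused with a message, and nothing moves.
- probe_bus.get_obs(): the state, without advancing time (a new reading comes with each control period).
- get_image(name): name is "scene" or "side" or "wrist"; returns the picture (420x560x3 uint8, red, green, blue); there is no depth.
- camera_params(name): a dict with "fx", "fy", "cx", "cy" (pixels), "T" (4x4, takes a point from camera to world coordinates); the wrist camera has in their place "tool_from_camera" (4x4, takes a point from camera to tool coordinates, whose origin is the TCP and whose axes are the flange's). Camera axes: x right, y down, z forward; pixel columns grow to the right and rows downward; lengths in m; the calibration is good to about 2 mm. A picture is of the moment at which its call begins: read the wrist's pose just before it. camera_params takes no time and is no camera call.
- job.finish_job(): hands the job in; it is judged then, once.
The state is a dict: "t": time; "q": joint angles; "dq": joint speeds; "effort": joint torques, N m; "tool_pos": TCP position; "tool_rot": TCP orientation; "contact_force": force on the tool from outside, world axes, zero at the start; "wrist_torque": the same for the moment, N m; "opening": finger opening in m; "grip_force": force on a finger pad.
Only numpy, scipy, OpenCV 4.12 (cv2) and the standard library are available. Lean on these libraries where they do the work, as an engineer would, in place of code of your own. Each camera call takes 0.05 s, during which the arm holds its last target. There are 200 camera calls.

## Working session

There is one attempt and no reset: what is moved stays moved. The work goes in short steps, Python scripts to look and compute and a shell command to move; the robot and the scene stay as the last step left them, time stands still between calls to the robot, and variables do not carry over. Pictures are saved under pics/ and viewed, at most 10 in all, crops included, and the job is handed in when it is done.

```bash
ls; mkdir -p pics; python3 - <<'E'
from station import ctrl, probe_bus, job, get_image, camera_params
import cv2,numpy as np
print(probe_bus.get_obs())
a=[]
for n in("scene","side"):
    im=get_image(n);cv2.imwrite(f"pics/{n}0.png",im[:,:,::-1]);p=camera_params(n);print(n,{k:np.round(v,3) for k,v in p.items()})
print(camera_params("wrist"),ctrl.tcp_to_grasp)
im=get_image("wrist");cv2.imwrite("pics/wrist0.png",im[:,:,::-1])
E
```

```text
jog.py
pics
station.py
{'t': 0.0, 'q': array([ 1.22601576e+00,  5.33476279e-02,  1.61429938e+00, -2.25110468e-06,
        1.47600080e+00, -1.18998437e-01]), 'dq': array([-0.00033301, -0.00013028, -0.00025432, -0.00099518,  0.00194092,
       -0.0001833 ]), 'effort': array([-8.29201838e-06, -3.93682659e+01, -3.70175886e+01, -2.11135298e-04,
        7.07313055e-03,  2.38023617e-06]), 'tool_pos': array([0.13970425, 0.60854427, 0.23006553]), 'tool_rot': array([-0.35385142, -3.1211264 ,  0.00314217]), 'contact_force': array([ 0.93160906,  0.68037384, -0.0314771 ]), 'wrist_torque': array([ 0.00120707,  0.03986287, -0.01689474]), 'grip_force': 0.0, 'opening': 0.0852679510215226}
scene {'fx': np.float64(383.952), 'fy': np.float64(383.952), 'cx': np.float64(281.18), 'cy': np.float64(210.023), 'T': array([[ 0.62 ,  0.54 , -0.569,  1.125],
       [ 0.784, -0.433,  0.444, -0.444],
       [-0.006, -0.722, -0.692,  0.711],
       [ 0.   ,  0.   ,  0.   ,  1.   ]])}
side {'fx': np.float64(401.149), 'fy': np.float64(401.149), 'cx': np.float64(280.112), 'cy': np.float64(211.547), 'T': array([[ 0.774, -0.471,  0.424,  0.121],
       [-0.634, -0.565,  0.528, -0.6  ],
       [-0.009, -0.677, -0.736,  0.893],
       [ 0.   ,  0.   ,  0.   ,  1.   ]])}
{'fx': 307.8801548765808, 'fy': 307.8801548765808, 'cx': 282.28233841886055, 'cy': 210.37430492700017, 'tool_from_camera': array([[ 3.93176611e-04, -9.49263218e-01, -3.14482415e-01,
         7.97025188e-02],
       [ 9.99999840e-01,  2.45177072e-04,  5.10168339e-04,
         1.77340614e-04],
       [-4.07180162e-04, -3.14482565e-01,  9.49263162e-01,
        -1.40972200e-01],
       [ 0.00000000e+00,  0.00000000e+00,  0.00000000e+00,
         1.00000000e+00]])} 0.0187
```

View pics/scene0.png

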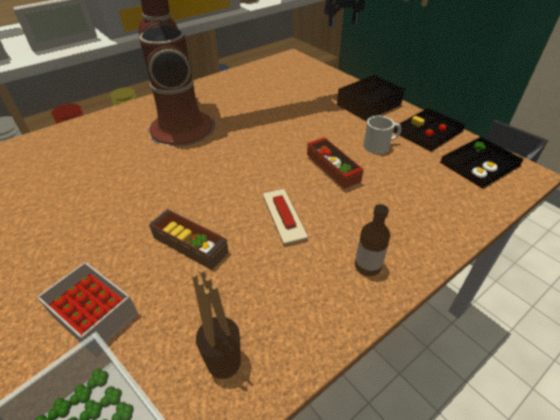

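View pics/side0.png

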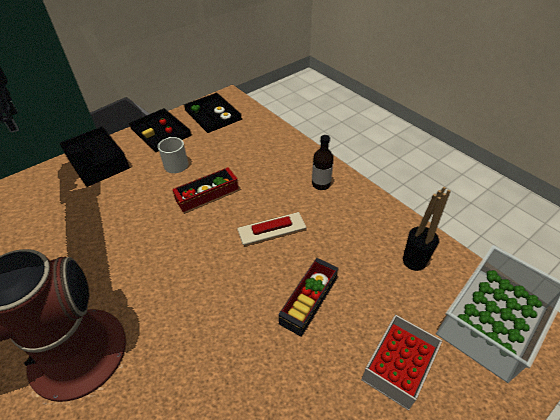

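Scene view: the black box is at about (188,238), the lid at (285,216), the tier at (335,162), the bottle at (373,245), the mug at (380,133) and the tub at (88,300). In the side view the box is at (310,297), the lid at (272,229) and the tier at (206,190). I'll cast each silhouette onto its rim plane in both views and intersect them.

```bash
cat > meas.py <<'E'
import cv2,numpy as np
from station import ctrl, probe_bus, job, get_image, camera_params
def ray(p,uv,h):
    uv=np.atleast_2d(uv); d=np.c_[(uv[:,0]-p["cx"])/p["fx"],(uv[:,1]-p["cy"])/p["fy"],np.ones(len(uv))]@p["T"][:3,:3].T
    o=p["T"][:3,3]; return (o+d*((h-o[2])/d[:,2:]))[:,:2]
S=2000; X0,Y0=0.,-0.6   # 0.5 mm grid
def topmask(p,hull,h):
    m=np.zeros((S*6//5,S*6//5),np.uint8); w=(ray(p,hull.reshape(-1,2),h)-[X0,Y0])*S
    cv2.fillPoly(m,[np.round(w).astype(np.int32)],255); return m
def hullof(im,box,kind):
    x0,y0,x1,y1=box; hsv=cv2.cvtColor(im,cv2.COLOR_RGB2HSV); H,s,v=[hsv[...,i].astype(int) for i in range(3)]
    if kind=="black": m=(v<75)
    if kind=="red": m=((H<5)|(H>172))&(s>120)|(v<60)
    if kind=="cream": m=(s<110)&(v>130)
    k=np.zeros(m.shape,np.uint8); k[y0:y1,x0:x1]=m[y0:y1,x0:x1]
    k=cv2.morphologyEx(k,cv2.MORPH_OPEN,np.ones((2,2),np.uint8))
    c,_=cv2.findContours(k,0,2); c=[max(c,key=cv2.contourArea)] if kind!="red" else [q for q in c if cv2.contourArea(q)>15]
    return cv2.convexHull(np.vstack(c))
E
cat > m0.py <<'E'
from meas import *
ims={n:cv2.imread(f"pics/{n}0.png")[:,:,::-1].copy() for n in("scene","side")}
ps={n:camera_params(n) for n in ims}
R={"box":("black",.05,(140,200,240,275),(270,250,350,342)),"tier":("red",.055,(300,132,368,192),(165,160,245,216)),"lid":("cream",.017,(255,180,312,250),(230,205,312,250))}
for o,(k,h,a,b) in R.items():
    ms=[];
    for n,r in(("scene",a),("side",b)):
        hu=hullof(ims[n],r,k); ims[n]=ims[n].copy(); cv2.polylines(ims[n],[hu],True,(0,255,255),1); ms.append(topmask(ps[n],hu,h))
    m=ms[0]&ms[1]; c,_=cv2.findContours(m,0,2); c=max(c,key=cv2.contourArea); (cx,cy),(w,l),an=cv2.minAreaRect(c)
    if w<l: w,l,an=l,w,an+90
    M=cv2.moments(c); print(o,np.round([cx/S+X0,cy/S+Y0],4),"cent",np.round([M["m10"]/M["m00"]/S+X0,M["m01"]/M["m00"]/S+Y0],4),"size",w/S,l/S,"ang",an)
cv2.imwrite("pics/ov.png",cv2.resize(np.hstack([ims["scene"][120:290,130:390],ims["side"][150:350,150:370][:170]])[:,:,::-1],None,fx=1.6,fy=1.6))
E
python3 m0.py
```

```text
box [ 0.5253 -0.2622] cent [ 0.5312 -0.249 ] size 0.17499221801757814 0.05640277862548828 ang 38.581214904785156
tier [0.5149 0.2396] cent [0.5148 0.2393] size 0.1609325408935547 0.04296432876586914 ang 173.7965545654297
lid [ 0.5691 -0.0044] cent [ 0.5697 -0.0044] size 0.18610308837890624 0.05902813720703125 ang 159.35301208496094
```

View pics/ov.png

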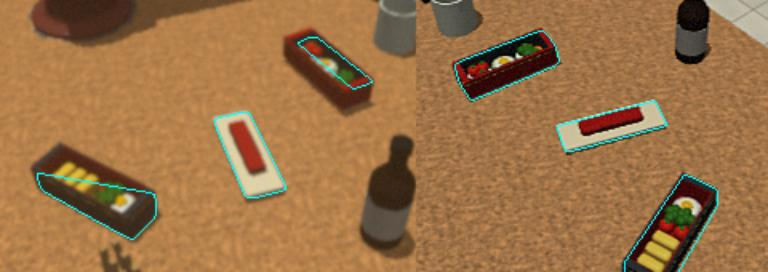

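```bash
python3 - <<'E'
import cv2
im=cv2.imread("pics/scene0.png");h=cv2.cvtColor(im,cv2.COLOR_BGR2HSV)
for n,pts in dict(table=[(150,260),(240,220),(220,200),(300,135),(370,190),(330,195)],box=[(170,220),(160,218),(155,238),(190,255),(220,255),(200,228)],tier=[(312,150),(312,165),(330,175),(350,180),(335,150),(357,172)]).items(): print(n,[h[y,x].tolist() for x,y in pts])
E
sed -i 's/(v<75)/(v<110)/; s/(H<5)|(H>172))&(s>120)|(v<60)/(H<7)|(H>172))\&(s>90)|(v<110)/; s/if kind!="red" else/if kind=="cream" else/; s/MORPH_OPEN,np.ones((2,2)/MORPH_OPEN,np.ones((3,3)/' meas.py; python3 m0.py
```

```text
table [[15, 150, 191], [15, 144, 186], [15, 150, 177], [15, 148, 191], [15, 149, 180], [15, 147, 182]]
box [[11, 203, 78], [13, 90, 71], [15, 148, 95], [12, 121, 55], [16, 130, 57], [6, 183, 89]]
tier [[12, 187, 83], [15, 146, 187], [10, 188, 80], [8, 184, 79], [12, 127, 52], [4, 200, 106]]
box [ 0.5013 -0.2446] cent [ 0.5005 -0.2437] size 0.1878944854736328 0.07384135437011718 ang 19.47657585144043
tier [0.5204 0.2455] cent [0.5067 0.2511] size 0.18903970336914064 0.18313034057617186 ang 141.07245635986328
lid [ 0.567  -0.0016] cent [ 0.5676 -0.0017] size 0.18954811096191407 0.06437261962890625 ang 159.44395446777344
```

View pics/ov.png

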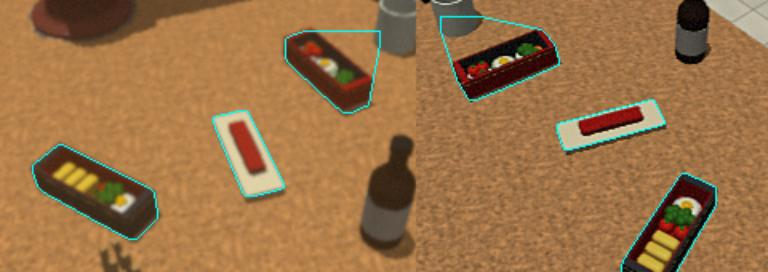

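```bash
sed -i 's/c=\[max.*$/c=[max(c,key=cv2.contourArea)]/' meas.py; python3 m0.py; python3 - <<'E'
from station import ctrl, probe_bus, job, get_image, camera_params
import numpy as np
from scipy.spatial.transform import Rotation as R
o=probe_bus.get_obs();r=R.from_rotvec(o["tool_rot"]).as_matrix();print(r.round(3))
E
```

```text
box [ 0.5013 -0.2446] cent [ 0.5005 -0.2437] size 0.1878944854736328 0.07384135437011718 ang 19.47657585144043
tier [0.5003 0.218 ] cent [0.5051 0.2205] size 0.18423635864257812 0.0999241943359375 ang 172.193603515625
lid [ 0.567  -0.0016] cent [ 0.5676 -0.0017] size 0.18954811096191407 0.06437261962890625 ang 159.44395446777344
[[-0.975  0.224 -0.001]
 [ 0.224  0.975 -0.002]
 [ 0.    -0.002 -1.   ]]
```

View pics/ov.png

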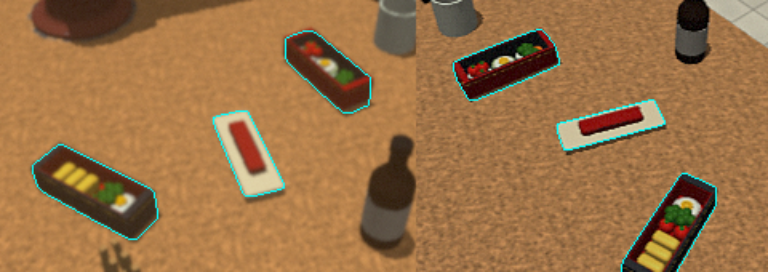

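View pics/wrist0.png

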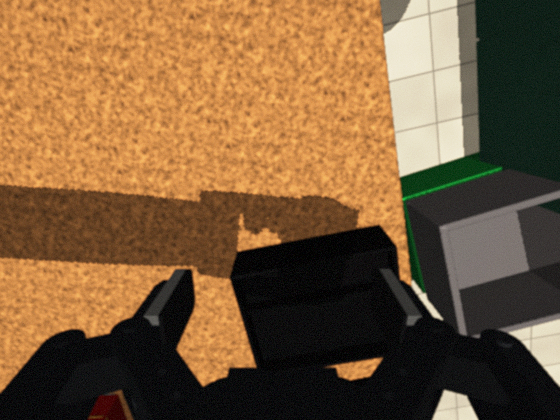

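The overlay now traces all three objects. The wrist view shows only the decoy black box and the table. Next I'll fly high to a spot where the wrist camera sees the tier.

The manual's scale: shifts go in shares of 0.6 m and turns go in shares of pi rad. Converting my numbers, -0.54 m is -0.9, -0.297 m is -0.495.

```bash
echo '0.085,-0.06,-0.0333,-0.0583,0,0,0 | 0.085,-0.12,-0.0667,-0.1167,0,0,0 | 0.085,-0.18,-0.1,-0.1167,0,0,0 | 0.085,-0.24,-0.1333,-0.1167,0,0,0 | 0.085,-0.3,-0.1667,-0.1167,0,0,0 | 0.085,-0.36,-0.2,-0.1167,0,0,0 | 0.085,-0.42,-0.2333,-0.1167,0,0,0 | 0.085,-0.48,-0.2667,-0.1167,0,0,0 | 0.085,-0.54,-0.3,-0.1167,0,0,0 | 0.085,-0.6,-0.3333,-0.1167,0,0,0 | 0.085,-0.66,-0.3667,-0.1167,0,0,0 | 0.085,-0.72,-0.4,-0.1167,0,0,0 | 0.085,-0.78,-0.4333,-0.1167,0,0,0 | 0.085,-0.84,-0.4667,-0.1167,0,0,0 | 0.085,-0.9,-0.495,-0.1167,0,0,0 | 0.085,-0.9,-0.495,-0.1167,0,0,0 | 0.085,-0.9,-0.495,-0.1167,0,0,0 | 0.085,-0.9,-0.495,-0.1167,0,0,0' > next.json && python3 jog.py next.json
python3 - <<'E'
from meas import *
for n,d in dict(scene=dict(bottle=(370,268),mug=(377,149),tub=(88,320)),side=dict(bottle=(321,186),mug=(173,168),tub=(400,370))).items():
    p=camera_params(n)
    for k,v in d.items(): print(n,k,ray(p,v,0.0).round(3))
o=probe_bus.get_obs();print(o["t"],o["tool_pos"],o["q"])
im=get_image("wrist");cv2.imwrite("pics/wrist1.png",im[:,:,::-1])
E
```

```text
t: 1.65
tool_pos: [0.5996, 0.1985, 0.3005]
tool_rot: [-0.356, -3.12, -0.0]
contact_force: [-0.2, -0.3, -0.5]
opening: 0.0851
grip_force: 0.0
scene bottle [[0.821 0.053]]
scene mug [[0.511 0.427]]
scene tub [[ 0.549 -0.503]]
side bottle [[0.807 0.044]]
side mug [[0.484 0.427]]
side tub [[ 0.537 -0.497]]
1.65 [0.59961522 0.1984988  0.30054661] [ 2.01669790e-01  3.77034889e-02  1.51402002e+00  6.07136136e-04
  1.59152808e+00 -1.14215841e+00]
```

View pics/wrist1.png

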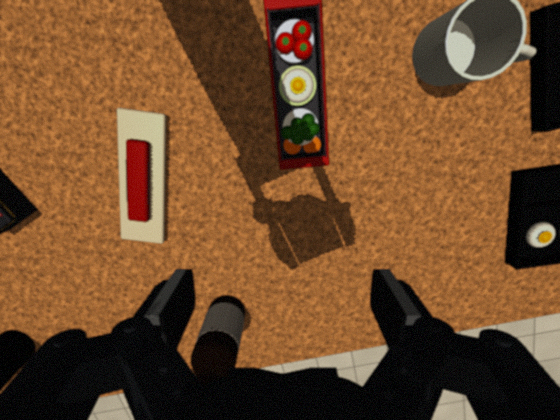

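Wrist view: the tier fills columns 265-330 with its far end cut off at row 0, the lid is at (142,175), the mug is at top right and the bottle at (220,335). I'll shift 60 mm along tool +x and measure.

Scaled: 0.06 m is 0.1, 0.03 m is 0.05.

```bash
echo '0.085,0.05,0,0,0,0,0 | 0.085,0.1,0,0,0,0,0 | 0.085,0.1,0,0,0,0,0 | 0.085,0.1,0,0,0,0,0' > next.json && python3 jog.py next.json
cat > w.py <<'E'
from meas import *
from scipy.spatial.transform import Rotation as Ro
import sys
def wparams():
    o=probe_bus.get_obs(); T=np.eye(4); T[:3,:3]=Ro.from_rotvec(o["tool_rot"]).as_matrix(); T[:3,3]=o["tool_pos"]
    p=dict(camera_params("wrist")); p["T"]=T@p["tool_from_camera"]; return p,o
def wrist(name,maskf,h,guess,L=.19,W=.064):
    p,o=wparams(); im=get_image("wrist"); hsv=cv2.cvtColor(im,cv2.COLOR_RGB2HSV); H,s,v=[hsv[...,i].astype(int) for i in range(3)]
    k=maskf(H,s,v).astype(np.uint8); k=cv2.morphologyEx(k,cv2.MORPH_CLOSE,np.ones((3,3),np.uint8)); c,_=cv2.findContours(k,0,2); best=None
    for q in c:
        if cv2.contourArea(q)<200: continue
        (cx,cy),(w,l),a=cv2.minAreaRect(((ray(p,cv2.convexHull(q).reshape(-1,2).astype(float),h))*1000).astype(np.float32))
        if w<l: w,l,a=l,w,a+90
        x=np.array([cx,cy])/1000
        if best is None or np.hypot(*(x-guess))<np.hypot(*(best[0]-guess)): best=(x,w,l,a,cv2.boundingRect(q),q)
    x,w,l,a,bb,q=best; cv2.drawContours(im,[cv2.convexHull(q)],-1,(0,255,255),1); cv2.imwrite(f"pics/{name}.png",im[:,:,::-1])
    Rm=Ro.from_rotvec(o["tool_rot"]).as_matrix(); d=Rm.T@np.r_[x-o["tool_pos"][:2],0]
    ta=np.degrees(np.arctan2(Rm[1,0],Rm[0,0])); da=(a-ta+90)%180-90
    print(name,"centre",x.round(4),"size",round(w,1),round(l,1),"ang",round(a,2),"bb",bb,"| tool dx dy",d[:2].round(4),"turn about world z",round(np.radians(da),4),"t",o["t"],"tcp",o["tool_pos"].round(4))
red=lambda H,s,v:((H<8)|(H>172))&(s>130)&(v>25)
cream=lambda H,s,v:(s<110)&(v>130)
E
python3 -c "
from w import *
wrist('w2',red,.055,np.array([.502,.22]))"
```

```text
t: 2.03
tool_pos: [0.5393, 0.2139, 0.3017]
tool_rot: [0.348, 3.121, 0.001]
contact_force: [0.2, 0.5, 0.5]
opening: 0.0848
grip_force: 0.0
w2 centre [0.5036 0.2403] size 188.9 64.0 ang 172.14 bb (263, 56, 63, 160) | tool dx dy [0.0406 0.0179] turn about world z 0.0851 t 2.0333 tcp [0.5393 0.2139 0.3017]
```

View pics/w2.png

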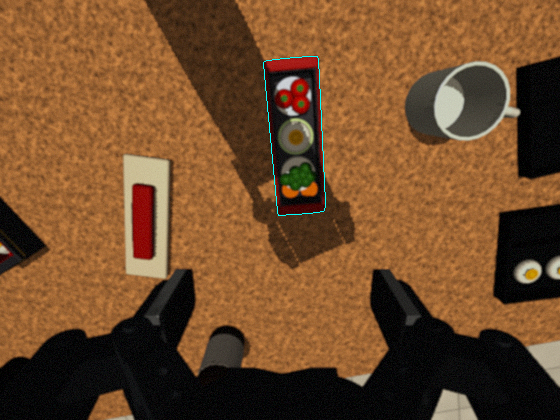

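The tier's size checks out at 188.9 x 64.0 mm, and the outline lies on its rim. Moving in to grasp it.

Scaled: 0.2747 m is 0.4578, 0.0406 m is 0.0677, -0.085 rad is -0.0271.

```bash
echo '0.085,0.0677,0.0298,0.0667,0,0,-0.0271 | 0.085,0.0677,0.0298,0.1333,0,0,-0.0271 | 0.085,0.0677,0.0298,0.2,0,0,-0.0271 | 0.085,0.0677,0.0298,0.2667,0,0,-0.0271 | 0.085,0.0677,0.0298,0.3333,0,0,-0.0271 | 0.085,0.0677,0.0298,0.3833,0,0,-0.0271 | 0.085,0.0677,0.0298,0.425,0,0,-0.0271 | 0.085,0.0677,0.0298,0.4578,0,0,-0.0271 | 0.085,0.0677,0.0298,0.4578,0,0,-0.0271 | 0.085,0.0677,0.0298,0.4578,0,0,-0.0271' > next.json && python3 jog.py next.json 60
echo '0,0,0,0,0,0,0 | 0,0,0,0,0,0,0 | 0,0,0,0,0,0,0 | 0,0,0,0,0,0,0 | 0,0,0,0,0,0,0 | 0,0,0,0,0,0,0' > next.json && python3 jog.py next.json 60
```

```text
t: 2.92
tool_pos: [0.5052, 0.2387, 0.0257]
tool_rot: [-0.22, -3.132, 0.001]
contact_force: [-0.0, 0.4, 0.7]
opening: 0.0848
grip_force: 0.0
t: 3.42
tool_pos: [0.5079, 0.2395, 0.0295]
tool_rot: [0.221, 3.129, 0.003]
contact_force: [0.3, 1.0, 6.9]
opening: 0.063
grip_force: 69.9
```

Gripped. The tier would block the wrist camera during the carry, so I'll release it, measure the box from above first, and come back.

Scaled: -0.457 m is -0.7617, -0.34 m is -0.5667, -0.48 rad is -0.1528.

```bash
echo '0.085,0,0,0,0,0,0 | 0.085,0,0,0,0,0,0 | 0.085,0,0,0,0,0,0 | 0.085,0,0,0,0,0,0 | 0.085,0,0,-0.0667,0,0,0 | 0.085,0,0,-0.1333,0,0,0 | 0.085,0,0,-0.2,0,0,0 | 0.085,0,0,-0.2667,0,0,0 | 0.085,-0.0133,-0.05,-0.3167,0,0,-0.0318 | 0.085,-0.025,-0.1083,-0.35,0,0,-0.0637 | 0.085,-0.04,-0.1667,-0.3833,0,0,-0.0955 | 0.085,-0.055,-0.2333,-0.4167,0,0,-0.1273 | 0.085,-0.07,-0.3,-0.4333,0,0,-0.1528 | 0.085,-0.0833,-0.3667,-0.45,0,0,-0.1528 | 0.085,-0.1,-0.4333,-0.45,0,0,-0.1528 | 0.085,-0.1167,-0.5,-0.45,0,0,-0.1528 | 0.085,-0.1333,-0.5667,-0.45,0,0,-0.1528 | 0.085,-0.1467,-0.6333,-0.45,0,0,-0.1528 | 0.085,-0.16,-0.7,-0.45,0,0,-0.1528 | 0.085,-0.1733,-0.7617,-0.45,0,0,-0.1528' > next.json && python3 jog.py next.json
echo '0.085,0,0,0,0,0,0 | 0.085,0,0,0,0,0,0 | 0.085,0,0,0,0,0,0' > next.json && python3 jog.py next.json
python3 -c "
from w import *
dark=lambda H,s,v:(v<75)|red(H,s,v)
wrist('w3',dark,.05,np.array([.5,-.245]))
wrist('w3b',cream,.017,np.array([.567,-.0016]))
"
```

```text
t: 5.08
tool_pos: [0.544, -0.2306, 0.2962]
tool_rot: [0.529, -3.096, -0.0]
contact_force: [1.4, 0.4, -0.6]
opening: 0.0846
grip_force: 0.0
t: 5.33
tool_pos: [0.5443, -0.2282, 0.2961]
tool_rot: [0.529, -3.096, -0.002]
contact_force: [-0.1, 0.7, 0.0]
opening: 0.085
grip_force: 0.0
w3 centre [ 0.4365 -0.1711] size 457.0 231.7 ang 151.16 bb (228, 0, 332, 278) | tool dx dy [0.0826 0.0896] turn about world z -0.8421 t 5.3333 tcp [ 0.5443 -0.2282  0.2961]
w3b centre [ 0.5695 -0.0022] size 187.6 63.4 ang 159.35 bb (362, 176, 122, 104) | tool dx dy [-0.0988  0.2041] turn about world z -0.7003 t 5.3833 tcp [ 0.5444 -0.2275  0.2963]
```

View pics/w3.png

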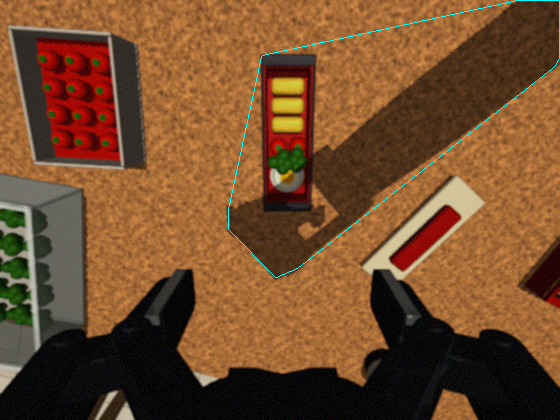

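Wrist view: the box rim runs from about (260,55) to (312,210), but the arm's shadow merges with it at the lower right. I need a mask that rejects the shadow.

```bash
python3 - <<'E'
import cv2
from w import *
h=cv2.cvtColor(cv2.imread("pics/w3.png"),cv2.COLOR_BGR2HSV)
print("rim",[h[y,x].tolist() for x,y in[(288,62),(264,100),(264,150),(312,100),(313,140),(310,190),(287,207),(305,207)]],"shadow",[h[y,x].tolist() for x,y in[(260,235),(290,240),(320,165),(330,190),(240,220)]])
for i,(sa,va) in enumerate([(110,75),(100,60)]):
    wrist(f'w4{i}',lambda H,s,v:((v<va)&(s<sa))|red(H,s,v)|(v<25),.05,np.array([.5,-.245]))
E
```

```text
rim [[144, 21, 60], [2, 208, 109], [178, 184, 90], [1, 162, 74], [13, 166, 115], [0, 120, 66], [123, 175, 16], [120, 6, 45]] shadow [[11, 176, 74], [13, 167, 84], [11, 167, 84], [12, 183, 71], [14, 163, 69]]
w40 centre [ 0.5001 -0.2368] size 186.7 62.4 ang 19.3 bb (261, 54, 54, 157) | tool dx dy [0.0451 0.0058] turn about world z -0.0037 t 5.4333 tcp [ 0.5446 -0.2272  0.2965]
w41 centre [ 0.5004 -0.2371] size 186.5 61.4 ang 19.31 bb (261, 54, 54, 157) | tool dx dy [0.0451 0.0053] turn about world z -0.004 t 5.4833 tcp [ 0.5446 -0.227   0.2966]
```

Box: centre (0.5003, -0.2369), angle 19.3°, size close to 190 x 64. Going back for the tier.

Scaled: 0.454 m is 0.7567, 0.12 m is 0.2, 0.478 rad is 0.1522.

```bash
echo '0.085,-0.0167,0.0667,0,0,0,0.0318 | 0.085,-0.0333,0.1333,0,0,0,0.0637 | 0.085,-0.05,0.2,0,0,0,0.0955 | 0.085,-0.0667,0.2667,0,0,0,0.1273 | 0.085,-0.0833,0.3333,0,0,0,0.1522 | 0.085,-0.1,0.4,0,0,0,0.1522 | 0.085,-0.1167,0.4667,0,0,0,0.1522 | 0.085,-0.1333,0.525,0,0,0,0.1522 | 0.085,-0.15,0.5833,0,0,0,0.1522 | 0.085,-0.1667,0.6417,0.0333,0,0,0.1522 | 0.085,-0.18,0.7,0.0833,0,0,0.1522 | 0.085,-0.1955,0.7567,0.1333,0,0,0.1522 | 0.085,-0.1955,0.7567,0.2,0,0,0.1522 | 0.085,-0.1955,0.7567,0.2667,0,0,0.1522 | 0.085,-0.1955,0.7567,0.3167,0,0,0.1522 | 0.085,-0.1955,0.7567,0.3167,0,0,0.1522 | 0.085,-0.1955,0.7567,0.3167,0,0,0.1522 | 0.085,-0.1955,0.7567,0.3167,0,0,0.1522 | 0.085,-0.1955,0.7567,0.3167,0,0,0.1522' > next.json && python3 jog.py next.json
cat > go.py <<'E'
from w import *
x,y,a=map(float,sys.argv[1:4]); o=probe_bus.get_obs(); Rm=Ro.from_rotvec(o["tool_rot"]).as_matrix(); d=Rm.T@np.r_[np.r_[x,y]-o["tool_pos"][:2],0]
ta=np.arctan2(Rm[1,0],Rm[0,0]); print("t",round(o["t"],2),"pos",o["tool_pos"].round(4),"dx dy",d[:2].round(4),"tool rz",round(-((np.radians(a)-ta+np.pi/2)%np.pi-np.pi/2),4),"tilt",Rm[:2,2].round(4),"F",o["contact_force"].round(1),"M",o["wrist_torque"].round(2),"open",round(o["opening"],4),"q6",round(o["q"][5],2))
E
python3 go.py .5036 .2403 172.14
```

```text
t: 7.12
tool_pos: [0.5064, 0.2396, 0.1105]
tool_rot: [0.217, 3.128, 0.004]
contact_force: [-0.6, 0.3, 0.2]
opening: 0.085
grip_force: 0.0
t 7.12 pos [0.5064 0.2396 0.1105] dx dy [0.0028 0.0003] tool rz -0.0015 tilt [0.006  0.0019] F [-0.6  0.3  0.2] M [-0.02 -0.03  0.02] open 0.085 q6 -1.12
```

Scaled: 0.0835 m is 0.1392, 0.075 m is 0.125.

```bash
echo '0.085,0.0047,0,0.05,0,0,0 | 0.085,0.0047,0,0.0917,0,0,0 | 0.085,0.0047,0,0.125,0,0,0 | 0.085,0.0047,0,0.1392,0,0,0 | 0.085,0.0047,0,0.1392,0,0,0 | 0,0.0047,0,0.1392,0,0,0 | 0,0.0047,0,0.1392,0,0,0 | 0,0.0047,0,0.1392,0,0,0 | 0,0.0047,0,0.1392,0,0,0 | 0,0.0047,0,0.1392,0,0,0 | 0,0.0047,0,0.1392,0,0,0 | 0,0.0047,0,0.1392,0,0,0' > next.json && python3 jog.py next.json 60
python3 go.py .5036 .2403 172.14
echo '0,0,0,-0.0167,0,0,0 | 0,0,0,-0.05,0,0,0 | 0,0,0,-0.1,0,0,0 | 0,0,0,-0.15,0,0,0 | 0,0,0,-0.2,0,0,0 | 0,0,0,-0.2167,0,0,0 | 0,0,0,-0.2167,0,0,0 | 0,0,0,-0.2167,0,0,0' > next.json && python3 jog.py next.json 
python3 go.py .5003 -.2369 19.3
```

```text
t: 8.12
tool_pos: [0.5036, 0.24, 0.0261]
tool_rot: [0.218, 3.129, 0.003]
contact_force: [0.0, 1.2, 6.3]
opening: 0.063
grip_force: 68.9
t 8.12 pos [0.5036 0.24   0.0261] dx dy [0.0001 0.0003] tool rz -0.0017 tilt [0.005  0.0017] F [0.  1.2 6.3] M [-0.    0.06 -0.01] open 0.063 q6 -1.12
t: 8.78
tool_pos: [0.5008, 0.239, 0.1524]
tool_rot: [-0.218, -3.133, 0.001]
contact_force: [-0.5, 0.3, -4.1]
opening: 0.0629
grip_force: 68.0
t 8.78 pos [0.5008 0.239  0.1524] dx dy [-0.0653 -0.4714] tool rz -0.4757 tilt [-0.0007 -0.0003] F [-0.5  0.3 -4.1] M [0.02 0.07 0.  ] open 0.0629 q6 -1.12
```

The tier is lifted and level; the wrist reads about 4 N. Carrying it over the box.

Scaled: -0.4714 m is -0.7857, -0.0653 m is -0.1088, -0.4757 rad is -0.1514.

```bash
echo '0,-0.0033,-0.025,-0.0167,0,0,0 | 0,-0.0083,-0.0583,-0.0333,0,0,-0.0095 | 0,-0.015,-0.105,-0.0333,0,0,-0.0223 | 0,-0.0217,-0.155,-0.0333,0,0,-0.035 | 0,-0.0283,-0.205,-0.0333,0,0,-0.0477 | 0,-0.035,-0.255,-0.0333,0,0,-0.0605 | 0,-0.0417,-0.305,-0.0333,0,0,-0.0732 | 0,-0.0483,-0.355,-0.0333,0,0,-0.0859 | 0,-0.055,-0.405,-0.0333,0,0,-0.0987 | 0,-0.0617,-0.455,-0.0333,0,0,-0.1114 | 0,-0.07,-0.505,-0.0333,0,0,-0.1241 | 0,-0.0767,-0.555,-0.0333,0,0,-0.1369 | 0,-0.0833,-0.605,-0.0333,0,0,-0.1464 | 0,-0.0917,-0.655,-0.0333,0,0,-0.1514 | 0,-0.0983,-0.705,-0.0333,0,0,-0.1514 | 0,-0.1033,-0.7417,-0.0333,0,0,-0.1514 | 0,-0.1067,-0.7667,-0.0333,0,0,-0.1514 | 0,-0.1088,-0.78,-0.0333,0,0,-0.1514 | 0,-0.1088,-0.7857,-0.0333,0,0,-0.1514 | 0,-0.1088,-0.7857,-0.0333,0,0,-0.1514' > next.json && python3 jog.py next.json
echo '0,0,0,0,0,0,0 | 0,0,0,0,0,0,0 | 0,0,0,0,0,0,0 | 0,0,0,0,0,0,0' > next.json && python3 jog.py next.json
python3 go.py .5003 -.2369 19.3
```

```text
t: 10.45
tool_pos: [0.5003, -0.2362, 0.1718]
tool_rot: [0.526, -3.096, -0.003]
contact_force: [0.6, -0.2, -2.5]
opening: 0.0628
grip_force: 68.0
t: 10.78
tool_pos: [0.5009, -0.2359, 0.1733]
tool_rot: [-0.528, 3.097, -0.0]
contact_force: [0.0, -0.1, -3.0]
opening: 0.0627
grip_force: 68.0
t 10.78 pos [ 0.5009 -0.2359  0.1733] dx dy [ 0.0009 -0.0007] tool rz 0.0012 tilt [ 0.0002 -0.    ] F [ 0.  -0.1 -3. ] M [0.01 0.02 0.03] open 0.0627 q6 -2.48
```

Scaled: 0.09 m is 0.15, 0.07 m is 0.1167.

```bash
echo '0,0.0015,-0.0012,0.0333,0,0,0 | 0,0.0015,-0.0012,0.075,0,0,0 | 0,0.0015,-0.0012,0.1167,0,0,0 | 0,0.0015,-0.0012,0.1417,0,0,0 | 0,0.0015,-0.0012,0.15,0,0,0 | 0,0.0015,-0.0012,0.15,0,0,0 | 0,0.0015,-0.0012,0.15,0,0,0' > next.json && python3 jog.py next.json
python3 go.py .5003 -.2369 19.3
echo '0,0,0,0.005,0,0,0 | 0,0,0,0.01,0,0,0 | 0,0,0,0.015,0,0,0 | 0,0,0,0.0183,0,0,0 | 0,0,0,0.0183,0,0,0' > next.json && python3 jog.py next.json
python3 go.py .5003 -.2369 19.3
```

```text
t: 11.37
tool_pos: [0.5007, -0.2378, 0.084]
tool_rot: [-0.527, 3.096, -0.001]
contact_force: [-1.2, 0.9, -4.1]
opening: 0.0632
grip_force: 67.9
t 11.37 pos [ 0.5007 -0.2378  0.084 ] dx dy [0.0001 0.001 ] tool rz 0.0004 tilt [ 0.001  -0.0006] F [-1.2  0.9 -4.1] M [-0.02  0.01  0.  ] open 0.0632 q6 -2.49
t: 11.78
tool_pos: [0.5003, -0.2378, 0.0722]
tool_rot: [-0.526, 3.097, -0.0]
contact_force: [0.6, -0.1, -2.6]
opening: 0.0629
grip_force: 68.3
t 11.78 pos [ 0.5003 -0.2378  0.0722] dx dy [-0.0002  0.0008] tool rz -0.0001 tilt [ 0.0006 -0.0001] F [ 0.6 -0.1 -2.6] M [ 0.03 -0.1  -0.02] open 0.0629 q6 -2.49
```

Free so far, with no lateral force. Lowering gently until it touches.

Scaled: 0.002 m is 0.0033, 0.001 m is 0.0017.

```bash
echo '0,0,0,0.0017,0,0,0 | 0,0,0,0.0033,0,0,0 | 0,0,0,0.0033,0,0,0' > next.json && python3 jog.py next.json
echo '0,0,0,0.0017,0,0,0 | 0,0,0,0.0033,0,0,0 | 0,0,0,0.0033,0,0,0' > next.json && python3 jog.py next.json
echo '0,0,0,0.0017,0,0,0 | 0,0,0,0.0017,0,0,0 | 0,0,0,0.0017,0,0,0' > next.json && python3 jog.py next.json
python3 go.py .5003 -.2369 19.3
```

```text
t: 12.03
tool_pos: [0.5005, -0.2379, 0.0718]
tool_rot: [-0.527, 3.097, 0.0]
contact_force: [-4.7, 0.9, 6.3]
opening: 0.0627
grip_force: 69.1
t: 12.28
tool_pos: [0.5008, -0.2378, 0.0712]
tool_rot: [-0.527, 3.097, 0.0]
contact_force: [-5.7, 5.1, 12.4]
opening: 0.0632
grip_force: 70.0
t: 12.53
tool_pos: [0.5009, -0.2378, 0.0708]
tool_rot: [-0.527, 3.097, 0.0]
contact_force: [-6.7, 5.4, 15.5]
opening: 0.0628
grip_force: 70.4
t 12.53 pos [ 0.5009 -0.2378  0.0708] dx dy [0.0003 0.0011] tool rz 0.0003 tilt [0.0001 0.0002] F [-6.7  5.4 15.5] M [1.01 1.49 0.  ] open 0.0628 q6 -2.49
```

It rests on the seals at the expected height (underside about 45 mm). Releasing, then I'll check from above.

Scaled: -0.23 m is -0.3833, -0.2 m is -0.3333.

```bash
echo '0,0,0,-0.0033,0,0,0 | 0,0,0,-0.0033,0,0,0 | 0.085,0,0,-0.0033,0,0,0 | 0.085,0,0,-0.0033,0,0,0 | 0.085,0,0,-0.0033,0,0,0 | 0.085,0,0,-0.0033,0,0,0 | 0.085,0,0,-0.0033,0,0,0 | 0.085,-0.0333,0,-0.0667,0,0,0 | 0.085,-0.075,0,-0.1333,0,0,0 | 0.085,-0.075,0,-0.2,0,0,0 | 0.085,-0.075,0,-0.2667,0,0,0 | 0.085,-0.075,0,-0.3333,0,0,0 | 0.085,-0.075,0,-0.3833,0,0,0 | 0.085,-0.075,0,-0.3833,0,0,0 | 0.085,-0.075,0,-0.3833,0,0,0 | 0.085,-0.075,0,-0.3833,0,0,0' > next.json && python3 jog.py next.json
python3 - <<'E'
from w import *
wrist('w5',red,.1,np.array([.5003,-.2369]))
h=cv2.cvtColor(cv2.imread("pics/w5.png"),cv2.COLOR_BGR2HSV); H,s,v=[h[...,i].astype(int) for i in range(3)]
# black slivers of the box beyond the tier
m=((v<75)&(s<110)).astype(np.uint8); c,_=cv2.findContours(m,0,2); print([cv2.boundingRect(q) for q in c if cv2.contourArea(q)>20 and cv2.boundingRect(q)[1]<250])
E
```

```text
t: 13.87
tool_pos: [0.5424, -0.2227, 0.2962]
tool_rot: [0.527, -3.096, -0.001]
contact_force: [0.1, -0.2, -0.9]
opening: 0.0851
grip_force: 0.0
w5 centre [ 0.5004 -0.238 ] size 186.7 63.7 ang 19.18 bb (250, 46, 64, 179) | tool dx dy [ 0.0446 -0.0006] turn about world z -0.0022 t 13.8667 tcp [ 0.5424 -0.2227  0.2962]
[(28, 207, 21, 53), (259, 198, 47, 16), (259, 198, 7, 9), (0, 195, 208, 225), (254, 61, 56, 136), (106, 35, 35, 133), (8, 30, 107, 135)]
```

The tier sits at (0.5004, -0.2380), 19.2°, in line with the box. Closing the fingers and moving over the nearer end, at (0.584, -0.209).

Scaled: 0.186 m is 0.31, -0.0438 m is -0.073.

```bash
echo '0,-0.0333,0,0.05,0,0,0 | 0,-0.073,-0.001,0.1,0,0,0 | 0,-0.073,-0.001,0.1667,0,0,0 | 0,-0.073,-0.001,0.2333,0,0,0 | 0,-0.073,-0.001,0.275,0,0,0 | 0,-0.073,-0.001,0.3,0,0,0 | 0,-0.073,-0.001,0.31,0,0,0 | 0,-0.073,-0.001,0.31,0,0,0 | 0,-0.073,-0.001,0.31,0,0,0 | 0,-0.073,-0.001,0.31,0,0,0' > next.json && python3 jog.py next.json 60
python3 go.py .584 -.2089 19.2
echo '0,0,0,0.0033,0,0,0 | 0,0,0,0.0067,0,0,0 | 0,0,0,0.01,0,0,0 | 0,0,0,0.0117,0,0,0 | 0,0,0,0.0133,0,0,0 | 0,0,0,0.0133,0,0,0 | 0,0,0,0.0133,0,0,0' > next.json && python3 jog.py next.json
```

```text
t: 14.75
tool_pos: [0.585, -0.2093, 0.1126]
tool_rot: [-0.526, 3.095, -0.002]
contact_force: [0.3, 1.2, 0.8]
opening: 0.0002
grip_force: 0.0
t 14.75 pos [ 0.585  -0.2093  0.1126] dx dy [0.0008 0.0007] tool rz 0.0018 tilt [ 0.0022 -0.0011] F [0.3 1.2 0.8] M [0.03 0.03 0.03] open 0.0002 q6 -2.37
t: 15.33
tool_pos: [0.5841, -0.2088, 0.103]
tool_rot: [0.527, -3.097, -0.0]
contact_force: [-0.5, -0.1, -0.4]
opening: 0.0
grip_force: 0.0
```

Scaled: 0.003 m is 0.005, 0.002 m is 0.0033.

```bash
for i in 1; do echo '0,0,0,0.0017,0,0,0 | 0,0,0,0.0033,0,0,0 | 0,0,0,0.005,0,0,0 | 0,0,0,0.005,0,0,0' > next.json && python3 jog.py next.json
echo '0,0,0,0.0017,0,0,0 | 0,0,0,0.0025,0,0,0 | 0,0,0,0.0025,0,0,0' > next.json && python3 jog.py next.json
echo '0,0,0,0.0017,0,0,0 | 0,0,0,0.0025,0,0,0 | 0,0,0,0.0025,0,0,0' > next.json && python3 jog.py next.json; done | grep -E "tool_pos|contact"
```

```text
tool_pos: [0.584, -0.2088, 0.0998]
contact_force: [0.1, 0.4, -0.9]
tool_pos: [0.5842, -0.2089, 0.0989]
contact_force: [0.4, 0.2, 0.8]
tool_pos: [0.5844, -0.209, 0.0984]
contact_force: [-2.1, 1.2, 5.7]
```

Scaled: 0.001 m is 0.0017, 0.0005 m is 0.0008.

```bash
(echo '0,0,0,0.0008,0,0,0 | 0,0,0,0.0017,0,0,0 | 0,0,0,0.0017,0,0,0' > next.json && python3 jog.py next.json
echo '0,0,0,0.0008,0,0,0 | 0,0,0,0.0017,0,0,0 | 0,0,0,0.0017,0,0,0 | 0,0,0,0.0017,0,0,0' > next.json && python3 jog.py next.json)| grep -E "tool_pos|contact"
```

```text
tool_pos: [0.5846, -0.209, 0.0977]
contact_force: [-2.7, 1.2, 6.7]
tool_pos: [0.5848, -0.2089, 0.0969]
contact_force: [-1.8, 1.8, 6.8]
```

Scaled: 0.001 m is 0.0017, 0.0005 m is 0.0008.

```bash
(echo '0,0,0,0.0008,0,0,0 | 0,0,0,0.0017,0,0,0 | 0,0,0,0.0017,0,0,0' > next.json && python3 jog.py next.json
echo '0,0,0,0.0008,0,0,0 | 0,0,0,0.0017,0,0,0 | 0,0,0,0.0017,0,0,0 | 0,0,0,0.0017,0,0,0' > next.json && python3 jog.py next.json
echo '0,0,0,0.0008,0,0,0 | 0,0,0,0.0017,0,0,0 | 0,0,0,0.0017,0,0,0 | 0,0,0,0.0017,0,0,0' > next.json && python3 jog.py next.json)| grep -E "tool_pos|contact"
```

```text
tool_pos: [0.585, -0.2089, 0.0962]
contact_force: [-2.8, 2.8, 7.7]
tool_pos: [0.585, -0.2089, 0.0961]
contact_force: [-4.2, 3.6, 12.9]
tool_pos: [0.5852, -0.209, 0.0961]
contact_force: [-7.6, 4.2, 15.5]
```

Hard stop at z = 0.0961, which is flush. Now the other end.

Scaled: 0.177 m is 0.295, 0.165 m is 0.275.

```bash
echo '0,0,0,-0.02,0,0,0 | 0,0,0,-0.0417,0,0,0 | 0,0.0583,0,-0.0417,0,0,0 | 0,0.1167,0,-0.0417,0,0,0 | 0,0.175,0,-0.0417,0,0,0 | 0,0.2333,0,-0.0417,0,0,0 | 0,0.275,0,-0.0417,0,0,0 | 0,0.295,0,-0.0367,0,0,0 | 0,0.295,0,-0.0267,0,0,0 | 0,0.295,0,-0.0217,0,0,0 | 0,0.295,0,-0.0217,0,0,0 | 0,0.295,0,-0.0217,0,0,0' > next.json && python3 jog.py next.json
python3 go.py .4168 -.2671 19.2
```

```text
t: 18.67
tool_pos: [0.4179, -0.2669, 0.1048]
tool_rot: [0.528, -3.097, -0.001]
contact_force: [-0.7, -0.1, 0.1]
opening: -0.0002
grip_force: 0.0
t 18.67 pos [ 0.4179 -0.2669  0.1048] dx dy [0.0011 0.0002] tool rz 0.003 tilt [-0.0003  0.0006] F [-0.7 -0.1  0.1] M [-0.01  0.   -0.03] open -0.0002 q6 -2.63
```

```bash
(echo '0,0,0,0.0017,0,0,0 | 0,0,0,0.0033,0,0,0 | 0,0,0,0.005,0,0,0 | 0,0,0,0.0067,0,0,0 | 0,0,0,0.0083,0,0,0 | 0,0,0,0.0083,0,0,0' > next.json && python3 jog.py next.json
echo '0,0,0,0.0008,0,0,0 | 0,0,0,0.0017,0,0,0 | 0,0,0,0.0025,0,0,0 | 0,0,0,0.0025,0,0,0' > next.json && python3 jog.py next.json
echo '0,0,0,0.0008,0,0,0 | 0,0,0,0.0017,0,0,0 | 0,0,0,0.0025,0,0,0 | 0,0,0,0.0025,0,0,0' > next.json && python3 jog.py next.json)| grep -E "tool_pos|contact"
```

```text
tool_pos: [0.4174, -0.2674, 0.1008]
contact_force: [-0.1, 1.4, 3.9]
tool_pos: [0.4175, -0.2677, 0.1005]
contact_force: [-4.2, 3.3, 9.3]
tool_pos: [0.4171, -0.2678, 0.099]
contact_force: [-5.1, 3.1, 11.8]
```

Scaled: 0.0015 m is 0.0025, 0.001 m is 0.0017.

```bash
(echo '0,0,0,0.0008,0,0,0 | 0,0,0,0.0017,0,0,0 | 0,0,0,0.0025,0,0,0 | 0,0,0,0.0025,0,0,0' > next.json && python3 jog.py next.json
echo '0,0,0,0.0008,0,0,0 | 0,0,0,0.0017,0,0,0 | 0,0,0,0.0025,0,0,0 | 0,0,0,0.0025,0,0,0' > next.json && python3 jog.py next.json
echo '0,0,0,0.0008,0,0,0 | 0,0,0,0.0017,0,0,0 | 0,0,0,0.0017,0,0,0 | 0,0,0,0.0017,0,0,0' > next.json && python3 jog.py next.json)| grep -E "tool_pos|contact"
```

```text
tool_pos: [0.4167, -0.2679, 0.0974]
contact_force: [-5.7, 2.5, 11.7]
tool_pos: [0.4165, -0.2679, 0.096]
contact_force: [-7.0, 2.5, 13.6]
tool_pos: [0.4165, -0.2681, 0.096]
contact_force: [-9.7, 4.3, 18.7]
```

Both ends reached the hard stop at 0.096 with more than 13 N. A quick repeat press on the first end will confirm that it stayed in.

Scaled: -0.177 m is -0.295, -0.02 m is -0.0333.

```bash
echo '0,0,0,-0.02,0,0,0 | 0,0,0,-0.0417,0,0,0 | 0,-0.0583,0,-0.0417,0,0,0 | 0,-0.1167,0,-0.0417,0,0,0 | 0,-0.175,0,-0.0417,0,0,0 | 0,-0.2333,0,-0.0417,0,0,0 | 0,-0.275,0,-0.0417,0,0,0 | 0,-0.295,0,-0.0333,0,0,0 | 0,-0.295,0,-0.0233,0,0,0 | 0,-0.295,0,-0.015,0,0,0 | 0,-0.295,0,-0.01,0,0,0 | 0,-0.295,0,-0.0067,0,0,0 | 0,-0.295,0,-0.005,0,0,0 | 0,-0.295,0,-0.0033,0,0,0 | 0,-0.295,0,-0.0017,0,0,0 | 0,-0.295,0,0,0,0,0 | 0,-0.295,0,0,0,0,0 | 0,-0.295,0,0,0,0,0' > next.json && python3 jog.py next.json; python3 go.py .584 -.2089 19.2
```

```text
t: 22.33
tool_pos: [0.584, -0.2096, 0.096]
tool_rot: [-0.526, 3.097, -0.001]
contact_force: [-5.6, 2.3, 10.6]
opening: 0.0
grip_force: 5.6
t 22.33 pos [ 0.584  -0.2096  0.096 ] dx dy [-0.0002  0.0006] tool rz 0.0011 tilt [ 0.0005 -0.0007] F [-5.6  2.3 10.6] M [ 0.42  0.98 -0.04] open 0.0 q6 -2.37
```

The manual's scale: shifts go in shares of 0.6 m and turns go in shares of pi rad. Converting my numbers, 0.0015 m is 0.0025, 0.001 m is 0.0017.

```bash
echo '0,0,0,0.0008,0,0,0 | 0,0,0,0.0017,0,0,0 | 0,0,0,0.0025,0,0,0 | 0,0,0,0.0025,0,0,0 | 0,0,0,0.0025,0,0,0' > next.json && python3 jog.py next.json
echo '0,0,0,-0.0333,0,0,0 | 0,0,0,-0.0833,0,0,0 | 0.07,0,0,-0.15,0,0,0 | 0.07,-0.025,0.05,-0.2,0,0,0.0382 | 0.07,-0.05,0.1,-0.25,0,0,0.0764 | 0.07,-0.075,0.15,-0.3,0,0,0.1146 | 0.07,-0.1,0.2,-0.3333,0,0,0.1528 | 0.07,-0.125,0.25,-0.3333,0,0,0.191 | 0.07,-0.1463,0.2888,-0.3333,0,0,0.2212 | 0.07,-0.1463,0.2888,-0.3333,0,0,0.2212 | 0.07,-0.1463,0.2888,-0.3333,0,0,0.2212 | 0.07,-0.1463,0.2888,-0.3333,0,0,0.2212 | 0.07,-0.1463,0.2888,-0.3333,0,0,0.2212' > next.json && python3 jog.py next.json
python3 -c "
from w import *
wrist('w6',cream,.017,np.array([.5685,-.002]))
wrist('w6b',red,.032,np.array([.5685,-.002]))"
```

```text
t: 22.75
tool_pos: [0.5846, -0.2098, 0.096]
tool_rot: [-0.525, 3.096, -0.002]
contact_force: [-7.8, 3.0, 16.6]
opening: -0.0
grip_force: 8.0
t: 23.83
tool_pos: [0.6094, -0.0176, 0.2911]
tool_rot: [-0.561, -3.09, 0.001]
contact_force: [0.9, -0.3, -0.7]
opening: 0.07
grip_force: 0.0
w6 centre [ 0.6076 -0.0425] size 76.9 14.4 ang 164.36 bb (261, 147, 12, 56) | tool dx dy [-0.0071 -0.0239] turn about world z 0.0862 t 23.8333 tcp [ 0.6094 -0.0176  0.2911]
w6b centre [ 5.701e-01 -1.000e-04] size 111.9 27.8 ang 160.11 bb (273, 92, 23, 91) | tool dx dy [0.043  0.0027] turn about world z 0.0124 t 23.8833 tcp [ 0.6094 -0.0177  0.2911]
```

```bash
python3 - <<'E'
from w import *
h=cv2.cvtColor(cv2.imread("pics/w6.png"),cv2.COLOR_BGR2HSV)
print([h[y,x].tolist() for x,y in[(284,80),(284,68),(266,100),(266,130),(304,100),(304,140),(284,190),(290,196),(303,180),(250,100),(330,120)]])
for v0,s0 in((45,110),(45,100),(60,120)): wrist('w7',lambda H,s,v:red(H,s,v)|((s<s0)&(v>v0)),.02,np.array([.569,-.001]))
E
```

```text
[[17, 79, 106], [20, 76, 110], [18, 83, 114], [32, 50, 189], [18, 77, 109], [22, 74, 111], [24, 73, 147], [26, 57, 209], [26, 57, 210], [13, 167, 150], [15, 170, 96]]
w7 centre [5.699e-01 1.000e-04] size 187.0 63.1 ang 159.25 bb (259, 59, 51, 148) | tool dx dy [0.0433 0.0027] turn about world z -0.0025 t 23.9333 tcp [ 0.6095 -0.0177  0.2912]
w7 centre [5.697e-01 1.000e-04] size 184.5 62.5 ang 159.31 bb (259, 60, 51, 146) | tool dx dy [0.0435 0.0025] turn about world z -0.0015 t 23.9833 tcp [ 0.6095 -0.0175  0.2913]
w7 centre [5.7e-01 3.0e-04] size 187.0 64.0 ang 159.47 bb (258, 59, 52, 148) | tool dx dy [0.0432 0.0026] turn about world z 0.0012 t 24.0333 tcp [ 0.6096 -0.0173  0.2913]
```

Lid: (0.5699, 0.0002), 159.4°, size about 187 x 64. Going down to grip the compartment with the fingertips just above the plate.

Scaled: 0.22 m is 0.3667, 0.02 m is 0.0333.

```bash
echo '0.05,0.0333,0.0043,0.0667,0,0,0 | 0.05,0.0723,0.0043,0.1333,0,0,0 | 0.05,0.0723,0.0043,0.2,0,0,0 | 0.05,0.0723,0.0043,0.2667,0,0,0 | 0.05,0.0723,0.0043,0.3167,0,0,0 | 0.05,0.0723,0.0043,0.35,0,0,0 | 0.05,0.0723,0.0043,0.3667,0,0,0 | 0.05,0.0723,0.0043,0.3667,0,0,0 | 0.05,0.0723,0.0043,0.3667,0,0,0 | 0.05,0.0723,0.0043,0.3667,0,0,0' > next.json && python3 jog.py next.json
python3 go.py .5699 .0002 159.4
```

```text
t: 24.92
tool_pos: [0.5718, 0.001, 0.074]
tool_rot: [0.559, 3.087, 0.0]
contact_force: [0.1, -0.5, 0.6]
opening: 0.0502
grip_force: 0.0
t 24.92 pos [0.5718 0.001  0.074 ] dx dy [ 0.0015 -0.0014] tool rz 0.0013 tilt [ 0.004  -0.0005] F [ 0.1 -0.5  0.6] M [ 0.01  0.02 -0.03] open 0.0502 q6 -1.34
```

Scaled: 0.053 m is 0.0883, 0.05 m is 0.0833.

```bash
echo '0.05,0.0025,-0.0023,0.0333,0,0,0 | 0.05,0.0025,-0.0023,0.0667,0,0,0 | 0.05,0.0025,-0.0023,0.0833,0,0,0 | 0.05,0.0025,-0.0023,0.0883,0,0,0 | 0.05,0.0025,-0.0023,0.0883,0,0,0 | 0.05,0.0025,-0.0023,0.0883,0,0,0' > next.json && python3 jog.py next.json 50
echo '0,0,0,0,0,0,0 | 0,0,0,0,0,0,0 | 0,0,0,0,0,0,0 | 0,0,0,0,0,0,0 | 0,0,0,0,0,0,0' > next.json && python3 jog.py next.json
python3 go.py .5699 .0002 159.4
```

```text
t: 25.42
tool_pos: [0.5692, 0.0005, 0.02]
tool_rot: [0.559, 3.089, 0.0]
contact_force: [-0.3, -0.3, 0.0]
opening: 0.0501
grip_force: 0.0
t: 25.83
tool_pos: [0.5695, 0.0004, 0.0204]
tool_rot: [0.559, 3.088, 0.0]
contact_force: [-0.4, 0.2, 6.0]
opening: 0.0283
grip_force: 51.6
t 25.83 pos [5.695e-01 4.000e-04 2.040e-02] dx dy [-0.0004 -0.0001] tool rz 0.0015 tilt [ 0.003  -0.0004] F [-0.4  0.2  6. ] M [ 0.01  0.09 -0.02] open 0.0283 q6 -1.34
```

Scaled: -0.18 m is -0.3, -0.17 m is -0.2833.

```bash
echo '0,0,0,-0.0167,0,0,0 | 0,0,0,-0.05,0,0,0 | 0,0,0,-0.1,0,0,0 | 0,0,0,-0.15,0,0,0 | 0,0,0,-0.2,0,0,0 | 0,0,0,-0.25,0,0,0 | 0,0,0,-0.2833,0,0,0 | 0,0,0,-0.3,0,0,0 | 0,0,0,-0.3,0,0,0 | 0,0,0,-0.3,0,0,0' > next.json && python3 jog.py next.json; python3 go.py .5004 -.238 19.2
```

```text
t: 26.67
tool_pos: [0.5676, 0.0006, 0.1979]
tool_rot: [-0.559, -3.091, 0.0]
contact_force: [-0.5, -0.5, -2.0]
opening: 0.0286
grip_force: 50.9
t 26.67 pos [0.5676 0.0006 0.1979] dx dy [-0.0206 -0.2471] tool rz -0.6932 tilt [-0.0008  0.0001] F [-0.5 -0.5 -2. ] M [-0.    0.06  0.06] open 0.0286 q6 -1.34
```

Scaled: -0.2471 m is -0.4118, -0.243 m is -0.405, -0.6932 rad is -0.2207.

```bash
echo '0,-0.0017,-0.0167,0,0,0,-0.0127 | 0,-0.005,-0.045,0,0,0,-0.0318 | 0,-0.0083,-0.0833,0,0,0,-0.0509 | 0,-0.0117,-0.125,0,0,0,-0.07 | 0,-0.015,-0.1667,0,0,0,-0.0891 | 0,-0.0183,-0.2083,0,0,0,-0.1082 | 0,-0.0217,-0.25,0,0,0,-0.1273 | 0,-0.025,-0.2917,0,0,0,-0.1464 | 0,-0.0283,-0.3333,0,0,0,-0.1655 | 0,-0.03,-0.3667,0,0,0,-0.1846 | 0,-0.0317,-0.3917,0,0,0,-0.2037 | 0,-0.0333,-0.405,0,0,0,-0.2165 | 0,-0.0343,-0.4118,0,0,0,-0.2207 | 0,-0.0343,-0.4118,0,0,0,-0.2207 | 0,-0.0343,-0.4118,0,0,0,-0.2207 | 0,-0.0343,-0.4118,0,0,0,-0.2207 | 0,-0.0343,-0.4118,0,0,0,-0.2207' > next.json && python3 jog.py next.json; python3 go.py .5004 -.238 19.2
python3 - <<'E'
from w import *
for n in("scene","side"): cv2.imwrite(f"pics/{n}1.png",get_image(n)[:,:,::-1])
a=cv2.imread("pics/scene1.png")[140:290,120:280]; b=cv2.imread("pics/side1.png")[190:360,240:400]
cv2.imwrite("pics/chk.png",np.hstack([cv2.resize(a,(390,390)),cv2.resize(b,(390,390))]))
E
```

```text
t: 28.08
tool_pos: [0.5008, -0.2373, 0.1982]
tool_rot: [0.525, -3.097, -0.001]
contact_force: [-1.0, 0.2, -1.4]
opening: 0.0291
grip_force: 50.9
t 28.08 pos [ 0.5008 -0.2373  0.1982] dx dy [ 0.0006 -0.0005] tool rz 0.0006 tilt [-0.0005  0.0005] F [-1.   0.2 -1.4] M [0.04 0.02 0.01] open 0.0291 q6 -2.48
```

View pics/chk.png

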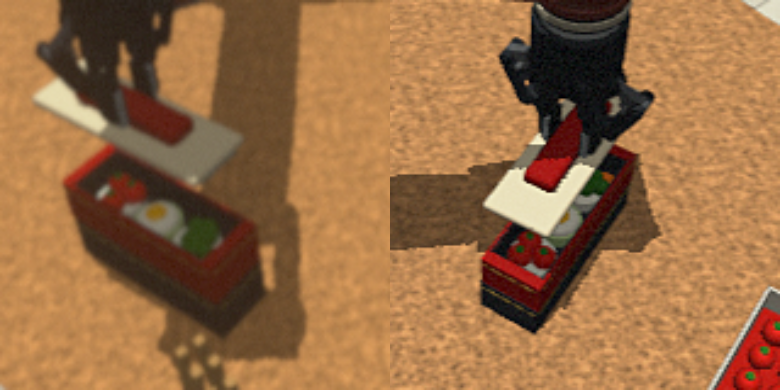

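The tier sits flush and in line on the box, and the lid hangs level and parallel above it. Lowering.

Scaled: 0.083 m is 0.1383, 0.081 m is 0.135.

```bash
echo '0,0.001,-0.0008,0.0333,0,0,0 | 0,0.001,-0.0008,0.075,0,0,0 | 0,0.001,-0.0008,0.105,0,0,0 | 0,0.001,-0.0008,0.12,0,0,0 | 0,0.001,-0.0008,0.125,0,0,0 | 0,0.001,-0.0008,0.125,0,0,0 | 0,0.001,-0.0008,0.125,0,0,0 | 0,0.001,-0.0008,0.1283,0,0,0 | 0,0.001,-0.0008,0.1317,0,0,0 | 0,0.001,-0.0008,0.135,0,0,0 | 0,0.001,-0.0008,0.1383,0,0,0 | 0,0.001,-0.0008,0.1383,0,0,0' > next.json && python3 jog.py next.json; python3 go.py .5004 -.238 19.2
(echo '0,0,0,0.0017,0,0,0 | 0,0,0,0.0033,0,0,0 | 0,0,0,0.0033,0,0,0' > next.json && python3 jog.py next.json
echo '0,0,0,0.0017,0,0,0 | 0,0,0,0.0025,0,0,0 | 0,0,0,0.0025,0,0,0' > next.json && python3 jog.py next.json) | grep -E "tool_pos|contact"
```

```text
t: 29.18
tool_pos: [0.5002, -0.2386, 0.1152]
tool_rot: [0.524, -3.097, -0.001]
contact_force: [0.1, -0.0, -1.1]
opening: 0.0284
grip_force: 50.8
t 29.18 pos [ 0.5002 -0.2386  0.1152] dx dy [-0.0004  0.0005] tool rz 0.0 tilt [-0.0005  0.0003] F [ 0.1 -0.  -1.1] M [-0.03  0.05 -0.06] open 0.0284 q6 -2.49
tool_pos: [0.5003, -0.2387, 0.1134]
contact_force: [-0.4, 0.4, -1.1]
tool_pos: [0.5005, -0.2388, 0.1123]
contact_force: [-0.9, 0.1, -1.2]
```

Scaled: 0.001 m is 0.0017, 0.0005 m is 0.0008.

```bash
(echo '0,0,0,0.0008,0,0,0 | 0,0,0,0.0017,0,0,0 | 0,0,0,0.0017,0,0,0' > next.json && python3 jog.py next.json
echo '0,0,0,0.0008,0,0,0 | 0,0,0,0.0017,0,0,0 | 0,0,0,0.0017,0,0,0' > next.json && python3 jog.py next.json) | grep -E "tool_pos|contact"
```

```text
tool_pos: [0.5005, -0.2389, 0.1122]
contact_force: [-3.1, 1.8, 5.1]
tool_pos: [0.5005, -0.2389, 0.1122]
contact_force: [-5.2, 3.2, 10.0]
```

Resting on the seals at the expected height. Releasing and checking from above.

Scaled: -0.19 m is -0.3167, -0.16 m is -0.2667.

```bash
echo '0,0,0,-0.0025,0,0,0 | 0,0,0,-0.0025,0,0,0 | 0.06,0,0,-0.0025,0,0,0 | 0.06,0,0,-0.0025,0,0,0 | 0.06,0,0,-0.0025,0,0,0 | 0.06,0,0,-0.0025,0,0,0 | 0.06,-0.025,0,-0.0667,0,0,0 | 0.06,-0.05,0,-0.1333,0,0,0 | 0.06,-0.075,0,-0.2,0,0,0 | 0.06,-0.075,0,-0.2667,0,0,0 | 0.06,-0.075,0,-0.3167,0,0,0 | 0.06,-0.075,0,-0.3167,0,0,0 | 0.06,-0.075,0,-0.3167,0,0,0 | 0.06,-0.075,0,-0.3167,0,0,0' > next.json && python3 jog.py next.json
python3 -c "
from w import *
wrist('w8',red,.123,np.array([.5004,-.238]))
wrist('w9',lambda H,s,v:red(H,s,v)|((s<115)&(v>50)),.108,np.array([.5004,-.238]))"
```

```text
t: 31.35
tool_pos: [0.5426, -0.2238, 0.2992]
tool_rot: [0.524, -3.097, -0.001]
contact_force: [-0.6, -0.4, -0.9]
opening: 0.0597
grip_force: 0.0
w8 centre [ 0.5018 -0.2388] size 111.7 27.9 ang 19.29 bb (268, 87, 29, 113) | tool dx dy [ 0.0435 -0.0007] turn about world z 0.0017 t 31.35 tcp [ 0.5426 -0.2238  0.2992]
w9 centre [ 0.5013 -0.2375] size 188.3 66.3 ang 18.9 bb (249, 46, 69, 183) | tool dx dy [0.0431 0.0003] turn about world z -0.0052 t 31.4 tcp [ 0.5422 -0.2236  0.298 ]
```

Lid centred at (0.5014, -0.2384), 19.1°. Pressing the first end.

Scaled: 0.186 m is 0.31, 0.184 m is 0.3067.

```bash
echo '0,-0.0333,0,0.05,0,0,0 | 0,-0.0733,-0.0007,0.1,0,0,0 | 0,-0.0733,-0.0007,0.1667,0,0,0 | 0,-0.0733,-0.0007,0.2333,0,0,0 | 0,-0.0733,-0.0007,0.275,0,0,0 | 0,-0.0733,-0.0007,0.3,0,0,0 | 0,-0.0733,-0.0007,0.3067,0,0,0 | 0,-0.0733,-0.0007,0.31,0,0,0 | 0,-0.0733,-0.0007,0.31,0,0,0 | 0,-0.0733,-0.0007,0.31,0,0,0' > next.json && python3 jog.py next.json 60
python3 go.py .585 -.2093 19.2
(echo '0,0,0,0.0017,0,0,0 | 0,0,0,0.0033,0,0,0 | 0,0,0,0.005,0,0,0 | 0,0,0,0.0067,0,0,0 | 0,0,0,0.0067,0,0,0' > next.json && python3 jog.py next.json
echo '0,0,0,0.0008,0,0,0 | 0,0,0,0.0017,0,0,0 | 0,0,0,0.0025,0,0,0 | 0,0,0,0.0025,0,0,0' > next.json && python3 jog.py next.json
echo '0,0,0,0.0008,0,0,0 | 0,0,0,0.0017,0,0,0 | 0,0,0,0.0025,0,0,0 | 0,0,0,0.0025,0,0,0' > next.json && python3 jog.py next.json) | grep -E "tool_pos|contact"
```

```text
t: 32.28
tool_pos: [0.5853, -0.2103, 0.1156]
tool_rot: [-0.523, 3.096, -0.002]
contact_force: [0.4, 0.5, 0.4]
opening: 0.0003
grip_force: 0.0
t 32.28 pos [ 0.5853 -0.2103  0.1156] dx dy [-0.      0.0011] tool rz -0.0001 tilt [ 0.0021 -0.001 ] F [0.4 0.5 0.4] M [-0.05 -0.   -0.01] open 0.0003 q6 -2.37
tool_pos: [0.5845, -0.2098, 0.1101]
contact_force: [-0.2, 0.1, 0.8]
tool_pos: [0.5846, -0.2099, 0.109]
contact_force: [-0.8, 0.9, 2.2]
tool_pos: [0.5847, -0.2099, 0.1086]
contact_force: [-3.5, 1.9, 7.3]
```

Scaled: 0.0015 m is 0.0025, 0.001 m is 0.0017.

```bash
(echo '0,0,0,0.0008,0,0,0 | 0,0,0,0.0017,0,0,0 | 0,0,0,0.0025,0,0,0 | 0,0,0,0.0025,0,0,0' > next.json && python3 jog.py next.json
echo '0,0,0,0.0008,0,0,0 | 0,0,0,0.0017,0,0,0 | 0,0,0,0.0025,0,0,0 | 0,0,0,0.0025,0,0,0' > next.json && python3 jog.py next.json
echo '0,0,0,0.0008,0,0,0 | 0,0,0,0.0017,0,0,0 | 0,0,0,0.0025,0,0,0 | 0,0,0,0.0025,0,0,0' > next.json && python3 jog.py next.json) | grep -E "tool_pos|contact"
```

```text
tool_pos: [0.5848, -0.2099, 0.1073]
contact_force: [-3.6, 1.8, 7.5]
tool_pos: [0.5849, -0.2099, 0.1059]
contact_force: [-3.1, 1.6, 8.5]
tool_pos: [0.5849, -0.2099, 0.1045]
contact_force: [-3.7, 2.1, 9.0]
```

Scaled: 0.0015 m is 0.0025, 0.001 m is 0.0017.

```bash
(echo '0,0,0,0.0008,0,0,0 | 0,0,0,0.0017,0,0,0 | 0,0,0,0.0025,0,0,0 | 0,0,0,0.0025,0,0,0' > next.json && python3 jog.py next.json
echo '0,0,0,0.0008,0,0,0 | 0,0,0,0.0017,0,0,0 | 0,0,0,0.0025,0,0,0 | 0,0,0,0.0025,0,0,0' > next.json && python3 jog.py next.json) | grep -E "tool_pos|contact"
```

```text
tool_pos: [0.5851, -0.21, 0.1042]
contact_force: [-5.6, 3.4, 13.5]
tool_pos: [0.5856, -0.2102, 0.1042]
contact_force: [-7.3, 3.6, 19.0]
```

Home at 0.104 with 19 N. Now the other end.

Scaled: 0.177 m is 0.295, 0.165 m is 0.275.

```bash
echo '0,0,0,-0.025,0,0,0 | 0,0,0,-0.075,0,0,0 | 0,0.0583,0,-0.075,0,0,0 | 0,0.1167,0,-0.075,0,0,0 | 0,0.175,0,-0.075,0,0,0 | 0,0.2333,0,-0.075,0,0,0 | 0,0.275,0,-0.0667,0,0,0 | 0,0.295,0,-0.0417,0,0,0 | 0,0.295,0,-0.0267,0,0,0 | 0,0.295,0,-0.0217,0,0,0 | 0,0.295,0,-0.0217,0,0,0 | 0,0.295,0,-0.0217,0,0,0' > next.json && python3 jog.py next.json
python3 go.py .4178 -.2675 19.2
(echo '0,0,0,0.0017,0,0,0 | 0,0,0,0.0033,0,0,0 | 0,0,0,0.005,0,0,0 | 0,0,0,0.0067,0,0,0 | 0,0,0,0.0067,0,0,0' > next.json && python3 jog.py next.json
echo '0,0,0,0.0008,0,0,0 | 0,0,0,0.0017,0,0,0 | 0,0,0,0.0025,0,0,0 | 0,0,0,0.0025,0,0,0' > next.json && python3 jog.py next.json) | grep -E "tool_pos|contact"
```

```text
t: 36.03
tool_pos: [0.4183, -0.2678, 0.1127]
tool_rot: [-0.525, 3.097, 0.0]
contact_force: [1.2, -0.5, -0.3]
opening: -0.0001
grip_force: 0.0
t 36.03 pos [ 0.4183 -0.2678  0.1127] dx dy [0.0003 0.0005] tool rz 0.001 tilt [0.0002 0.0002] F [ 1.2 -0.5 -0.3] M [-0.01 -0.02  0.01] open -0.0001 q6 -2.63
tool_pos: [0.4178, -0.2682, 0.109]
contact_force: [0.3, -0.8, 0.2]
tool_pos: [0.418, -0.2683, 0.1088]
contact_force: [-2.1, 2.7, 8.7]
```

Scaled: 0.0015 m is 0.0025, 0.001 m is 0.0017.

```bash
(echo '0,0,0,0.0008,0,0,0 | 0,0,0,0.0017,0,0,0 | 0,0,0,0.0025,0,0,0 | 0,0,0,0.0025,0,0,0' > next.json && python3 jog.py next.json
echo '0,0,0,0.0008,0,0,0 | 0,0,0,0.0017,0,0,0 | 0,0,0,0.0025,0,0,0 | 0,0,0,0.0025,0,0,0' > next.json && python3 jog.py next.json
echo '0,0,0,0.0008,0,0,0 | 0,0,0,0.0017,0,0,0 | 0,0,0,0.0025,0,0,0 | 0,0,0,0.0025,0,0,0' > next.json && python3 jog.py next.json) | grep -E "tool_pos|contact"
```

```text
tool_pos: [0.418, -0.2686, 0.1082]
contact_force: [-4.2, 3.8, 12.9]
tool_pos: [0.418, -0.2689, 0.1075]
contact_force: [-4.8, 3.8, 16.6]
tool_pos: [0.4181, -0.2693, 0.107]
contact_force: [-8.1, 4.9, 21.1]
```

Here 21 N isn't sinking it properly (0.107, with the stop at 0.104), so something is binding. I won't force it; backing off to re-measure.

Scaled: -0.2 m is -0.3333, -0.17 m is -0.2833.

```bash
echo '0,0,0,-0.0333,0,0,0 | 0,-0.05,0,-0.0833,0,0,0 | 0,-0.1,0,-0.15,0,0,0 | 0,-0.15,0,-0.2167,0,0,0 | 0,-0.2,0,-0.2833,0,0,0 | 0,-0.2217,0,-0.3333,0,0,0 | 0,-0.2217,0,-0.3333,0,0,0 | 0,-0.2217,0,-0.3333,0,0,0 | 0,-0.2217,0,-0.3333,0,0,0' > next.json && python3 jog.py next.json
python3 - <<'E'
from w import *
wrist('w10',red,.121,np.array([.5004,-.238]))
wrist('w11',lambda H,s,v:red(H,s,v)|((s<115)&(v>50)),.106,np.array([.5004,-.238]))
# stack's red/cream side faces from scene + side cameras, saved for measuring
for n in("scene","side"): cv2.imwrite(f"pics/{n}2.png",get_image(n)[:,:,::-1])
h=cv2.cvtColor(cv2.imread("pics/w10.png"),cv2.COLOR_BGR2HSV); H,s,v=[h[...,i].astype(int) for i in range(3)]
cr=(s<115)&(v>50)
for c in(262,284,306): print(c,[(r,h[r,c].tolist()) for r in range(40,62,2)],[(r,h[r,c].tolist()) for r in range(216,238,2)])
for r in(80,140,210): print(r,[(c,h[r,c].tolist()) for c in range(242,262,2)],[(c,h[r,c].tolist()) for c in range(304,324,2)])
E
```

```text
t: 38.53
tool_pos: [0.5434, -0.2243, 0.3031]
tool_rot: [-0.525, 3.097, -0.002]
contact_force: [-1.2, -0.6, -0.7]
opening: 0.0
grip_force: 0.0
w10 centre [ 0.5011 -0.2373] size 110.7 27.7 ang 18.43 bb (271, 87, 29, 110) | tool dx dy [0.0442 0.0017] turn about world z -0.014 t 38.5333 tcp [ 0.5434 -0.2243  0.3031]
w11 centre [ 0.5008 -0.2364] size 187.1 65.9 ang 17.95 bb (253, 47, 68, 180) | tool dx dy [0.0432 0.0021] turn about world z -0.0218 t 38.5833 tcp [ 0.5424 -0.2242  0.3011]
262 [(40, [15, 172, 162]), (42, [15, 165, 159]), (44, [14, 160, 179]), (46, [18, 95, 183]), (48, [26, 47, 223]), (50, [33, 40, 222]), (52, [34, 39, 226]), (54, [32, 41, 224]), (56, [34, 39, 222]), (58, [32, 42, 223]), (60, [33, 38, 224])] [(216, [20, 79, 116]), (218, [19, 84, 115]), (220, [20, 74, 111]), (222, [20, 89, 106]), (224, [14, 144, 90]), (226, [13, 157, 96]), (228, [14, 158, 89]), (230, [12, 179, 81]), (232, [13, 164, 87]), (234, [13, 152, 69]), (236, [13, 200, 65])]
284 [(40, [15, 164, 176]), (42, [14, 166, 197]), (44, [14, 167, 205]), (46, [16, 112, 185]), (48, [24, 53, 218]), (50, [34, 40, 227
[... 1502 characters left out ...]
]), (260, [30, 45, 222])] [(304, [29, 47, 221]), (306, [31, 48, 222]), (308, [31, 46, 225]), (310, [31, 50, 226]), (312, [23, 59, 212]), (314, [9, 143, 141]), (316, [13, 170, 182]), (318, [14, 166, 195]), (320, [15, 165, 202]), (322, [14, 165, 203])]
210 [(242, [15, 172, 89]), (244, [13, 166, 86]), (246, [14, 179, 84]), (248, [13, 160, 83]), (250, [12, 167, 84]), (252, [14, 163, 97]), (254, [15, 171, 97]), (256, [17, 119, 94]), (258, [17, 86, 113]), (260, [18, 83, 117])] [(304, [24, 60, 224]), (306, [23, 63, 222]), (308, [21, 70, 215]), (310, [17, 97, 129]), (312, [14, 190, 71]), (314, [14, 172, 74]), (316, [13, 173, 143]), (318, [15, 167, 195]), (320, [15, 176, 178]), (322, [15, 169, 178])]
```

The lid has yawed by about 1° and a sliver of tier shows beside it at the far end, so the tapered plug is wedging there. I'll squeeze the tier wall and lid edge together lightly, with the pads across the 64 mm at that end, to line them up.

Scaled: 0.15 m is 0.25, 0.09 m is 0.15, 0.005 rad is 0.0016.

```bash
echo '0.085,0.05,0,0,0,0,0 | 0.085,0.1,0,0,0,0,0 | 0.085,0.15,0,0.0667,0,0,0.0016 | 0.085,0.19,-0.0017,0.1333,0,0,0.0016 | 0.085,0.19,-0.0017,0.2,0,0,0.0016 | 0.085,0.19,-0.0017,0.25,0,0,0.0016 | 0.085,0.19,-0.0017,0.25,0,0,0.0016 | 0.085,0.19,-0.0017,0.25,0,0,0.0016 | 0.085,0.19,-0.0017,0.25,0,0,0.0016' > next.json && python3 jog.py next.json 22; python3 go.py .4345 -.2588 18.6
```

```text
t: 39.48
tool_pos: [0.4363, -0.2634, 0.1543]
tool_rot: [-0.516, 3.098, -0.002]
contact_force: [0.8, 0.3, 0.9]
opening: 0.085
grip_force: 0.0
t 39.48 pos [ 0.4363 -0.2634  0.1543] dx dy [0.0003 0.0049] tool rz 0.0053 tilt [ 0.0015 -0.0012] F [0.8 0.3 0.9] M [ 0.01 -0.07 -0.02] open 0.085 q6 -2.59
```

Scaled: 0.076 m is 0.1267, 0.0049 m is 0.0082, 0.005 rad is 0.0016.

```bash
echo '0.085,0,0.0082,0.05,0,0,0.0016 | 0.085,0,0.0082,0.0917,0,0,0.0016 | 0.085,0,0.0082,0.1167,0,0,0.0016 | 0.085,0,0.0082,0.1267,0,0,0.0016 | 0.085,0,0.0082,0.1267,0,0,0.0016 | 0.085,0,0.0082,0.1267,0,0,0.0016' > next.json && python3 jog.py next.json 22; python3 go.py .4345 -.2588 18.6
echo '0.06,0,0,0,0,0,0 | 0.06,0,0,0,0,0,0 | 0.06,0,0,0,0,0,0 | 0.06,0,0,0,0,0,0 | 0.06,0,0,0,0,0,0 | 0.06,0,0,0,0,0,0' > next.json && python3 jog.py next.json 22; python3 go.py .4345 -.2588 18.6
```

```text
t: 39.98
tool_pos: [0.4358, -0.2593, 0.0792]
tool_rot: [-0.509, 3.097, -0.005]
contact_force: [0.5, 0.1, 1.4]
opening: 0.0852
grip_force: 0.0
t 39.98 pos [ 0.4358 -0.2593  0.0792] dx dy [0.0011 0.0009] tool rz 0.0008 tilt [ 0.0032 -0.0026] F [0.5 0.1 1.4] M [-0.01  0.04 -0.02] open 0.0852 q6 -2.58
t: 40.48
tool_pos: [0.4352, -0.2583, 0.079]
tool_rot: [-0.508, 3.098, -0.001]
contact_force: [-1.7, 4.4, 5.8]
opening: 0.0638
grip_force: 23.2
t 40.48 pos [ 0.4352 -0.2583  0.079 ] dx dy [ 0.0008 -0.0003] tool rz 0.0001 tilt [ 0.0022 -0.0003] F [-1.7  4.4  5.8] M [ 0.6   0.24 -0.12] open 0.0638 q6 -2.58
```

Scaled: -0.22 m is -0.3667, -0.2 m is -0.3333.

```bash
echo '0.055,0,0,0,0,0,0 | 0.055,0,0,0,0,0,0 | 0.055,0,0,0,0,0,0' > next.json && python3 jog.py next.json 50
echo '0.085,0,0,0,0,0,0 | 0.085,0,0,0,0,0,0 | 0.085,0,0,0,0,0,0 | 0.085,0,0,0,0,0,0 | 0.085,0,0,-0.0667,0,0,0 | 0.085,-0.05,0,-0.1333,0,0,0 | 0.085,-0.1,0,-0.2,0,0,0 | 0.085,-0.15,0,-0.2667,0,0,0 | 0.085,-0.19,0,-0.3333,0,0,0 | 0.085,-0.19,0,-0.3667,0,0,0 | 0.085,-0.19,0,-0.3667,0,0,0 | 0.085,-0.19,0,-0.3667,0,0,0 | 0.085,-0.19,0,-0.3667,0,0,0' > next.json && python3 jog.py next.json
python3 - <<'E'
from w import *
wrist('w12',red,.121,np.array([.5004,-.238]))
wrist('w13',lambda H,s,v:((s<115)&(v>50)),.106,np.array([.5004,-.238]))
h=cv2.cvtColor(cv2.imread("pics/w13.png"),cv2.COLOR_BGR2HSV); H,s,v=[h[...,i].astype(int) for i in range(3)]; R=((H<10)|(H>172))&(s>130)&(v>40)
for r in(70,100,140,180,210): print(r,"red cols outside",[c for c in np.where(R[r])[0] if 235<c<266 or 304<c<335])
E
```

```text
t: 40.73
tool_pos: [0.4352, -0.2583, 0.0792]
tool_rot: [-0.508, 3.098, -0.001]
contact_force: [-2.8, 4.6, 8.2]
opening: 0.0632
grip_force: 53.9
t: 41.82
tool_pos: [0.542, -0.2217, 0.2962]
tool_rot: [0.509, -3.1, 0.0]
contact_force: [-0.4, 0.0, -0.4]
opening: 0.085
grip_force: 0.0
w12 centre [ 0.501  -0.2364] size 111.4 27.7 ang 18.3 bb (268, 87, 29, 113) | tool dx dy [ 0.0435 -0.0008] turn about world z -0.006 t 41.8167 tcp [ 0.542  -0.2217  0.2962]
w13 centre [ 0.5008 -0.2363] size 186.8 63.8 ang 17.81 bb (250, 47, 65, 182) | tool dx dy [ 0.043  -0.0011] turn about world z -0.0141 t 41.8667 tcp [ 0.5412 -0.2216  0.2946]
70 red cols outside []
100 red cols outside []
140 red cols outside []
180 red cols outside []
210 red cols outside []
```

Now aligned, with no tier showing past the lid. Pressing the far end again.

Scaled: 0.182 m is 0.3033, 0.04 m is 0.0667.

```bash
echo '0,0.0583,0,0.0333,0,0,0 | 0,0.1167,0,0.0667,0,0,0 | 0,0.175,0,0.1167,0,0,0 | 0,0.22,0,0.1833,0,0,0 | 0,0.22,0,0.2417,0,0,0 | 0,0.22,0,0.2833,0,0,0 | 0,0.22,0,0.2967,0,0,0 | 0,0.22,0,0.3033,0,0,0 | 0,0.22,0,0.3033,0,0,0 | 0,0.22,0,0.3033,0,0,0' > next.json && python3 jog.py next.json 60
python3 go.py .4169 -.2641 18.2
(echo '0,0,0,0.0017,0,0,0 | 0,0,0,0.0033,0,0,0 | 0,0,0,0.005,0,0,0 | 0,0,0,0.0067,0,0,0 | 0,0,0,0.0083,0,0,0 | 0,0,0,0.0083,0,0,0' > next.json && python3 jog.py next.json
echo '0,0,0,0.0008,0,0,0 | 0,0,0,0.0017,0,0,0 | 0,0,0,0.0025,0,0,0 | 0,0,0,0.0025,0,0,0' > next.json && python3 jog.py next.json
echo '0,0,0,0.0008,0,0,0 | 0,0,0,0.0017,0,0,0 | 0,0,0,0.0025,0,0,0 | 0,0,0,0.0025,0,0,0' > next.json && python3 jog.py next.json) | grep -E "tool_pos|contact"
```

```text
t: 42.75
tool_pos: [0.418, -0.2646, 0.1163]
tool_rot: [-0.509, 3.099, -0.003]
contact_force: [0.6, -0.6, 1.0]
opening: -0.0001
grip_force: 0.0
t 42.75 pos [ 0.418  -0.2646  0.1163] dx dy [0.0009 0.0008] tool rz 0.0077 tilt [ 0.0019 -0.0016] F [ 0.6 -0.6  1. ] M [-0.01 -0.03  0.02] open -0.0001 q6 -2.61
tool_pos: [0.417, -0.2638, 0.1095]
contact_force: [0.3, -1.0, -0.3]
tool_pos: [0.417, -0.2638, 0.108]
contact_force: [-0.1, -0.2, 1.0]
tool_pos: [0.4171, -0.264, 0.107]
contact_force: [-1.6, 0.5, 2.5]
```

Scaled: 0.0015 m is 0.0025, 0.001 m is 0.0017.

```bash
(echo '0,0,0,0.0008,0,0,0 | 0,0,0,0.0017,0,0,0 | 0,0,0,0.0025,0,0,0 | 0,0,0,0.0025,0,0,0' > next.json && python3 jog.py next.json
echo '0,0,0,0.0008,0,0,0 | 0,0,0,0.0017,0,0,0 | 0,0,0,0.0025,0,0,0 | 0,0,0,0.0025,0,0,0' > next.json && python3 jog.py next.json
echo '0,0,0,0.0008,0,0,0 | 0,0,0,0.0017,0,0,0 | 0,0,0,0.0025,0,0,0 | 0,0,0,0.0025,0,0,0' > next.json && python3 jog.py next.json) | grep -E "tool_pos|contact"
```

```text
tool_pos: [0.4171, -0.2641, 0.1068]
contact_force: [-3.8, 2.4, 9.2]
tool_pos: [0.4171, -0.2641, 0.1055]
contact_force: [-4.1, 3.9, 11.8]
tool_pos: [0.417, -0.2641, 0.104]
contact_force: [-5.8, 3.5, 12.3]
```

Scaled: 0.0015 m is 0.0025, 0.001 m is 0.0017.

```bash
(echo '0,0,0,0.0008,0,0,0 | 0,0,0,0.0017,0,0,0 | 0,0,0,0.0025,0,0,0 | 0,0,0,0.0025,0,0,0' > next.json && python3 jog.py next.json
echo '0,0,0,0.0007,0,0,0 | 0,0,0,0.0013,0,0,0 | 0,0,0,0.0013,0,0,0' > next.json && python3 jog.py next.json) | grep -E "tool_pos|contact"
echo '0,0,0,-0.025,0,0,0 | 0,0,0,-0.075,0,0,0 | 0,-0.0583,0,-0.075,0,0,0 | 0,-0.1167,0,-0.075,0,0,0 | 0,-0.175,0,-0.075,0,0,0 | 0,-0.2333,0,-0.075,0,0,0 | 0,-0.275,0,-0.0667,0,0,0 | 0,-0.295,0,-0.0417,0,0,0 | 0,-0.295,0,-0.0267,0,0,0 | 0,-0.295,0,-0.0167,0,0,0 | 0,-0.295,0,-0.0117,0,0,0 | 0,-0.295,0,-0.0083,0,0,0 | 0,-0.295,0,-0.0067,0,0,0 | 0,-0.295,0,-0.005,0,0,0 | 0,-0.295,0,-0.0033,0,0,0 | 0,-0.295,0,-0.0033,0,0,0' > next.json && python3 jog.py next.json
python3 go.py .585 -.2089 18.2
```

```text
tool_pos: [0.4171, -0.2645, 0.104]
contact_force: [-8.7, 4.8, 18.3]
tool_pos: [0.4173, -0.2648, 0.1041]
contact_force: [-10.0, 5.8, 22.0]
t: 46.83
tool_pos: [0.5845, -0.208, 0.1041]
tool_rot: [-0.508, 3.1, -0.001]
contact_force: [-5.4, 1.0, 8.4]
opening: -0.0001
grip_force: 3.8
t 46.83 pos [ 0.5845 -0.208   0.1041] dx dy [-0.0002 -0.001 ] tool rz 0.0069 tilt [ 0.0002 -0.0008] F [-5.4  1.   8.4] M [ 0.26  0.91 -0.02] open -0.0001 q6 -2.36
```

Both lid ends are at 0.104. A final 15-20 N press here, then I'll lift clear and check.

Scaled: 0.002 m is 0.0033, 0.0015 m is 0.0025.

```bash
echo '0,0,0,0.0008,0,0,0 | 0,0,0,0.0017,0,0,0 | 0,0,0,0.0025,0,0,0 | 0,0,0,0.0033,0,0,0 | 0,0,0,0.0033,0,0,0 | 0,0,0,0.0033,0,0,0' > next.json && python3 jog.py next.json | grep -E "tool_pos|contact"
echo '0,0,0,-0.025,0,0,0 | 0,0,0,-0.0833,0,0,0 | 0,0.0333,0,-0.15,0,0,0 | 0,0.0733,0,-0.2167,0,0,0 | 0,0.0733,0,-0.2833,0,0,0 | 0,0.0733,0,-0.3333,0,0,0 | 0,0.0733,0,-0.3333,0,0,0 | 0,0.0733,0,-0.3333,0,0,0 | 0,0.0733,0,-0.3333,0,0,0 | 0,0.0733,0,-0.3333,0,0,0' > next.json && python3 jog.py next.json
python3 - <<'E'
from w import *
wrist('w14',red,.119,np.array([.501,-.2365]))
wrist('w15',lambda H,s,v:((s<115)&(v>50)),.104,np.array([.501,-.2365]))
h=cv2.cvtColor(cv2.imread("pics/w15.png"),cv2.COLOR_BGR2HSV); H,s,v=[h[...,i].astype(int) for i in range(3)]; R=((H<10)|(H>172))&(s>130)&(v>40)
for r in(70,100,140,180,210): print(r,[c for c in np.where(R[r])[0] if 235<c<266 or 304<c<335])
E
```

```text
tool_pos: [0.5852, -0.2082, 0.104]
contact_force: [-6.8, 2.0, 14.2]
t: 48.17
tool_pos: [0.5424, -0.2212, 0.2979]
tool_rot: [0.508, -3.098, -0.003]
contact_force: [-0.3, -0.0, -0.4]
opening: 0.0002
grip_force: 0.0
w14 centre [ 0.5015 -0.2348] size 111.9 27.9 ang 17.2 bb (269, 88, 30, 112) | tool dx dy [0.043  0.0001] turn about world z -0.0247 t 48.1667 tcp [ 0.5424 -0.2212  0.2979]
w15 centre [ 0.5019 -0.2351] size 188.0 64.3 ang 17.13 bb (252, 47, 66, 181) | tool dx dy [ 0.0428 -0.0004] turn about world z -0.0261 t 48.2167 tcp [ 0.5423 -0.2211  0.2975]
70 []
100 []
140 []
180 []
210 []
```

Both lid ends read 0.104, the exact stack height, and the plug fit limits any offset to 2 mm. The robot is clear, so I'm handing in.

```bash
python3 -c "
from station import ctrl, probe_bus, job, get_image, camera_params
print(job.finish_job())"
```

```text
the job is handed in; nothing more can be done
None
```

The lunch box is closed and handed in: by the measured heights and press forces, the red tier and then the lid went home at both ends (14–22 N final presses). The lid bound once at one end, so I backed off, squared it up with the gripper and pressed again; the judge returned no verdict.

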